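# Clamp a gauge blade at its line in the bench wedge clamp

## Task

The gauge's wooden handle is to be refinished, so hold it by its blade in the bench clamp: take the gauge from the tool rack, stand it on its edge on the clamp's board and slide the blade, tip first, between the leather-lined jaws until its engraved line is level with the ends of the jaws. Then stand the loose wooden wedge on the board, thin end first in the gap at the other end of the clamp, and press or tap it in until it is tight and the jaws grip the blade. Leave gauge and wedge clamped there, and the other tools where they lie.

Things in the scene. Friction and masses are not known exactly. Their poses are not given: they have to be found in the camera images.
- clamp: Bench wedge clamp, fixed: beech board 325 x 105 x 15 mm with two beech halves side by side, each 160 long, tops 55 over the bench, 60 wide together. Origin: on the bench under the clamp's middle. x: along the clamp to the open end of the jaws; z up. Board from x = -150 to +175. The +y half is bolted down, the -y half turns. Jaws x = 0 to 80, wedge gap x = -80 to -32, both open at top and end.
- jaw: Turning half (-y side). Origin: its pivot pin, 18 mm to -y of the clamp's origin. Turned -0.10 rad from the clamp's axes while fully open (a spring, under 2 N, holds it there), parallel to them when closed on the 6 mm blade. Its face is then at clamp y = -3 mm; open, at y = -11 at the jaw end and -6 at x = 30. The fixed jaw's face is at y = +3: a gripped blade has its middle at y = 0.
- mouth (a point): Point at the ends of the jaws (clamp x = 80, y = 0), on the board's upper face, 15 mm over the bench; axes as the clamp's. The blade enters in the clamp's -x direction. Fully open, the jaws are 14 mm apart here and 9 mm apart 50 mm further in.
- tail (a point): Point at the open end of the wedge gap (clamp x = -80, y = 0), on the board's upper face; axes as the clamp's. The bolted half's side of the gap is straight, at y = +10; the turning half's slopes. Gap here: y = -5 to +10 with the jaws open, -13 to +10 when closed on the blade; 48 mm further in, 8 mm wide when closed. The wedge enters along clamp +x, loosely for 20 mm; tight with 45 to 52 in, pushed with 10 to 25 N.
- gauge_grip (a point): Centre of the gauge's dark oblong wooden handle (70 long, 40 high, 20 mm thick, two brass rivets), 20 mm above the lower edge, 120 mm behind the tip. x: along the gauge to its tip, z up, y across. It stands on edge in one of the rack's three places, handle towards the robot. About 0.2 kg, centre of mass 45 mm ahead of this point.
- gauge_line (a point): Dark line engraved round the gauge's blade, 50 mm from its tip, 70 mm ahead of the handle's centre, 15 mm above the lower edge; axes as the gauge's.
- gauge_tip (a point): Square tip of the gauge's steel blade (85 long, 30 high, 6 mm thick; the only broad square blade in the rack), 15 mm above its lower edge.
- gauge: The gauge, 155 mm long; blade and handle have one flush lower edge. Origin on that edge, 46 mm behind the tip; axes as gauge_grip.
- wedge_head (a point): Centre of the parallel-sided head (30 x 30, 34 mm high) of the loose pale wooden wedge, 17 mm above its underside. x: along the wedge to its thin end, z up, y across, to its straight side (at y = +15), which goes against the bolted half. The butt end is 15 mm behind this point.
- wedge_tip (a point): Middle of the wedge's thin end, 8 mm thick: 85 mm ahead of the head's centre and 11 mm to its +y, at mid height. From there the wedge widens on its -y side only, over 70 mm, to the 30 mm head.
- wedge: The wedge, 100 mm long, 34 high, about 60 g; origin under the middle of its length. It starts on the bench to the robot's right.
- rack: Fixed wooden tool rack 90 x 176 mm: two notched rails 36 mm high, three notches 60 mm apart along its y. In each a tool stands on edge, lower edge 14 mm over the bench, handle overhanging towards the robot (-x). Lift a tool straight up by 30 mm to clear it. Origin: on the bench under its middle.
- file: Flat file, dark narrow blade and turned round handle, in the rack; leave it.
- scraper: Scraper, narrow stepped blade and round handle, in the rack; leave it.
- hammer: Hammer, 220 mm long, lying beyond the clamp; leave it.
- bench_block: Square steel bench block, 75 x 75 x 20 mm; leave it.
- punch_a: Steel punch about 110 mm long, 12 mm thick, lying near the robot; leave it.
- punch_b: Steel punch about 100 mm long, 10 mm thick, beyond the wedge; leave it.
- sheet: Dark steel sheet, 100 x 140 x 4 mm; leave it.
- bangle: Brass bangle ring, 66 mm across, 16 mm high, near the robot; leave it.
Mind the look-alikes: they are no part of the job. Of the things that look like the gauge, the smaller one is meant. Leave any purple look-alike of the wedge alone.

How it is judged (in metres and radians):
On the way, in this order (a step that is already met when the one before it is completed fails the run):
1. the blade stands between the jaws with its line at their ends (x of gauge_tip in the frame of mouth below -0.04 m and x of gauge_line in the frame of mouth between -0.005 and 0.005 m and y of gauge_tip in the frame of mouth between -0.007 and 0.005 m and z of gauge_line in the frame of mouth between 0.009 and 0.021 m and angle between the x axis of gauge_line and the x axis of mouth, either way round below 0.15 rad and angle between gauge_line's own z axis and vertical below 0.12 rad), for 0.2 s.
2. the wedge is driven into the tail gap and the jaws grip the blade (contact force between gauge and jaw above 4 N and contact force between wedge and jaw above 3 N and x of wedge_tip in the frame of tail above 0.035 m and angle between wedge_tip's own z axis and vertical below 0.15 rad and z of wedge_head in the frame of tail below 0.027 m), for 0.2 s.
At the end, for the whole second after the job is handed in: Gauge at rest upright on the board, its line within 5 mm of the jaw ends; wedge upright on the board (within 10 mm), thin end over 35 mm in the tail gap, pressing on the turning half with over 3 N; the jaws grip the blade with over 4 N (all of step 1 and all of step 2 and linear speed of each of gauge, wedge below 0.01 m/s); the robot touches nothing.
It fails at once if another tool is moved by more than 30 mm (distance of any of file, scraper, hammer, bench_block, punch_a, punch_b, sheet, bangle from where it was at the start of the episode above 0.03 m).
It also fails if it takes over 72 s, if anything falls off the work surface, if the arm or the gripper's body presses on something with over 40 N, if the wrist force passes 120 N, or if a joint passes its speed limit or range.

## Robot

A 6-joint arm with a two-finger parallel gripper is mounted at the origin on the work surface. World frame = base frame: x ahead of the robot, y to its left, z up, the work surface at z = 0. Lengths are in mm, angles in rad, forces in N, time in s.
With the tool pointing down it reaches from about 325 to 900 mm from the base axis. Payload 6.1 kg.
Tool frame: the origin (TCP) lies on the front face of the gripper's body, between the roots of the fingers; the fingertips stand 73 mm ahead of it and the grasp point (between the pads) lies 54 mm ahead of it (ctrl.grasp_offset is the x of the grasp point in the tool frame, in mm); x points along the fingers, y is the direction in which the jaws open and shut, and the axes are right-handed (so a half turn about x gives the same grasp; the last joint's range is limited). The gripper opens to 85 mm and grips with 20 to 120 N. Pads are 22 mm wide; open, the fingers measure 114 mm over their backs; the gripper's body (76 mm by 85 mm) begins 54 mm behind the grasp point. The pads swing forward as they close: fully open they stand 13 mm farther back than shut.
Start: joints at [1.094, 0.22, 1.526, -0, 1.395, -0.126], TCP at [214.779, 586.93, 303.9] pointing down, gripper open.
Joint ranges: [-2.98, 2.98], [-0.91, 2.08], [0.09, 2.57], [-1.24, 4.39], [0.2, 2.65], [-2.68, 2.68]. Speed limits (rad/s): [2.57, 2.57, 3.01, 3.14, 3.14, 3.14].

## Interface

Orientations are given as a 3x3 rotation matrix whose columns are the frame's x, y, z axes.
In Python, from station import ctrl, read_camera, models gives the robot as it stands.
- The arm moves only by the tool apply_moves, never from a script. Its argument "moves" is a list of rows, each an object of numbers: "dx", "dy", "dz": the shift along the world's x, y, z in mm; "rx", "ry", "rz": the turn, a rotation vector about the world's x, y, z in degrees; "jaw": the finger opening in mm, from 0 to 85.4. A call has 1 to 12 rows; each row is the pose to reach, as a shift and turn from the pose commanded when the call began; what a row does not reach only later rows make up. A row lasts 1/8 s, in which the tool goes at most 62.5 mm and 10.7 degrees, less where a joint would pass 70% of its speed; a pose out of reach is approached as far as the arm can. A call with a gripper value outside its range is refused whole. The fingers move at their own pace and stop on an object; the grip force is fixed at half the most. Time passes only in rows, so rows that repeat a pose let the fingers close. It gives the time, the measured TCP pose, the force and the opening at its end, in the units of the state.
- ctrl.get_obs(): the state, without advancing time (a new reading comes with each control period).
- read_camera(name): name is "scene" or "side" or "wrist"; returns a dict with "img" (384x512x3 uint8, red, green, blue), "mtx" (3x3 intrinsics, pixels), "rvec" (rotation vector, rad) and "tvec" (3), from world to camera coordinates, as OpenCV has them; the wrist camera has in their place "T_tool_cam" (4x4, takes a point from camera to tool coordinates, whose origin is the TCP and whose axes are the tool frame's). Camera axes: x right, y down, z forward; pixel columns grow to the right and rows downward; lengths in mm; the calibration is good to about 2 mm. A picture is of the moment at which its call begins: read the wrist's pose just before it. There is no depth.
- ctrl.hand_in(): hands the job in, once; it reports no verdict.
Trained networks look in a picture, given as the dict that the camera call returned (one of the last four; its "shot" number tells which), for a name from the list of things; names that differ only in an ending like _2 or _b are one class to them, and where a whole thing is asked for, a point or a joint stands for the part that bears it (a point fixed in the world has none). Each returns a list of dicts, best first, with "p" (0 to 1); they miss things now and then, are a little off and sometimes report something else, mostly with a low value. They report only what shows in the picture. A call takes as long as a camera call. They do not tell look-alikes from the thing itself.
- models.trace(label, picture): "mask" (384x512 bool, what is visible of it) and "bbox" ([left, top, right, bottom] in pixels, round what is visible of it).
- models.landmark_of(label, picture): "uv" ([column, row] in pixels: a listed point, or the origin of a listed thing).
The state is a dict: "clock": time; "q": joint angles; "joint_vel": joint speeds; "effort": joint torques, N m; "tcp_pos": TCP position; "eef_rot": TCP orientation; "contact_force": force on the tool from outside, world axes, zero at the start; "ft_torque": the same for the moment, N m; "opening": opening from 0.0 (shut) to 1.0 (fully open).
Only numpy, scipy, OpenCV 4.12 (cv2) and the standard library are available. Lean on these libraries where they do the work, as an engineer would, in place of code of your own. Each camera call takes 0.05 s, during which the arm holds its last target.

## Working session

There is one attempt and no reset: what is moved stays moved. The work goes in short steps, Python scripts to look and compute and a tool call to move; the robot and the scene stay as the last step left them, time stands still between calls to the robot, and variables do not carry over. Pictures are saved under pics/ and viewed, and the job is handed in when it is done.

Besides the shell and the picture viewer there is one more tool, called after ">>>" as a command line: name --argument value ..., lists and objects as JSON in quotes. apply_moves: Moves the arm, as the interface text tells. Its arguments: {"type":"object","properties":{"moves":{"type":"array"}},"required":["moves"]}

```bash
ls; mkdir -p pics
cat > h.py <<'E'
import numpy as np, cv2
from station import ctrl, read_camera, models
def save(d,n,crop=None,s=1):
    im=d["img"][:,:,::-1]
    if crop: l,t,r,b=crop; im=im[t:b,l:r]
    if s!=1: im=cv2.resize(im,None,fx=s,fy=s,interpolation=cv2.INTER_CUBIC)
    cv2.imwrite("pics/"+n+".png",im)
def cam(d,obs=None):
    if "rvec" in d:
        R=cv2.Rodrigues(np.array(d["rvec"],float))[0]; t=np.array(d["tvec"],float).ravel()
    else:
        T=np.eye(4);T[:3,:3]=obs["eef_rot"];T[:3,3]=obs["tcp_pos"]
        C=np.linalg.inv(T@np.array(d["T_tool_cam"])); R=C[:3,:3];t=C[:3,3]
    return R,t,np.array(d["mtx"],float)
def onz(c,uv,z):
    R,t,K=c; d=R.T@np.linalg.inv(K)@np.array([uv[0],uv[1],1.]); o=-R.T@t
    return o+d*(z-o[2])/d[2]
def proj(c,P):
    R,t,K=c; p=K@(R@np.array(P,float)+t); return p[:2]/p[2]
E
python3 - <<'E'
from h import *
o=ctrl.get_obs();print(o)
for n in ["scene","side","wrist"]:
    d=read_camera(n); save(d,n+"0",s=1.5)
    c=cam(d,o); print(n,-c[0].T@c[1], c[0][2])
E
```

```text
pics
{'clock': 0.0, 'q': array([ 1.09394865e+00,  2.21210696e-01,  1.52764745e+00,  2.23172022e-05,
        1.39465846e+00, -1.26120081e-01]), 'joint_vel': array([ 3.84891610e-04,  7.40257308e-04,  1.29671805e-06, -2.96427963e-04,
        1.56454765e-03,  9.04835269e-05]), 'effort': array([-1.44646492e-03, -4.96883333e+01, -3.89410114e+01, -2.69393659e-04,
        1.08291570e-02, -2.35099833e-05]), 'tcp_pos': array([214.53185245, 586.52943939, 302.78941447]), 'eef_rot': array([[-9.02575370e-04,  3.43584036e-01,  9.39121502e-01],
       [-1.69923829e-03,  9.39120002e-01, -3.43585120e-01],
       [-9.99998149e-01, -1.90590269e-03, -2.63795432e-04]]), 'contact_force': array([ 0.80770652, -0.13852434,  0.42962565]), 'ft_torque': array([ 0.00797569, -0.04458576,  0.00510388]), 'opening': 0.9948530649374488}
scene [845.50481292 588.4979282  899.39100113] [-0.30363205 -0.52867125 -0.79266278]
side [ 164.89539983 -772.2706357   787.66522096] [ 0.33183105  0.68798548 -0.6454178 ]
wrist [134.0782842  613.75970129 373.13077546] [ 0.30845844 -0.11478607 -0.94428679]
```

View pics/scene0.png

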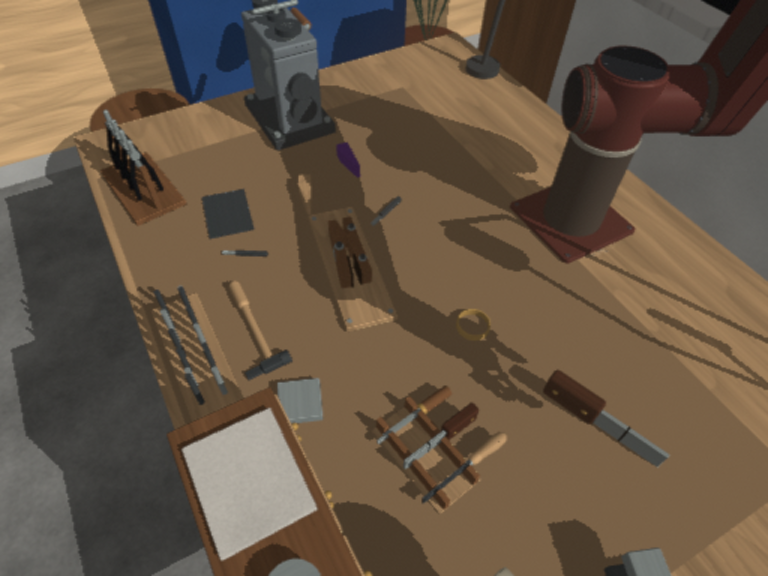

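View pics/side0.png

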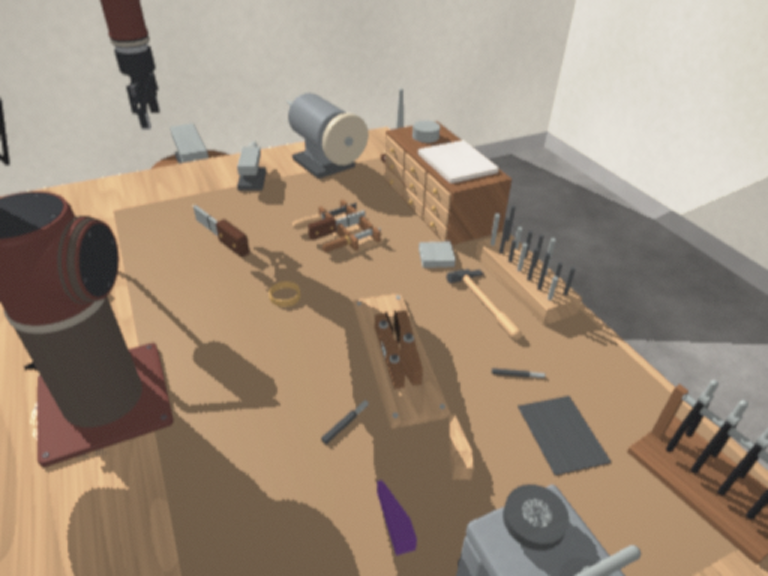

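View pics/wrist0.png

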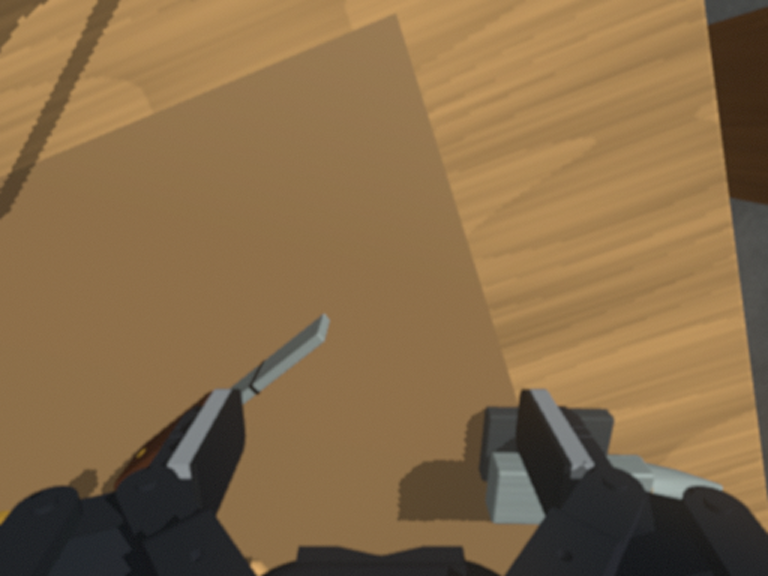

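The scene picture shows two gauge candidates: the one in the rack's middle notch (scene px ~(305,283) at 1x), and a bigger one lying loose at ~(403,277). I want the smaller, in the rack. There are two wedge candidates: the pale one at ~(202,125) and the purple one at ~(232,106). I want the pale one.

Run:
```python
from h import *
D={n:read_camera(n) for n in["scene","side"]}
C={n:cam(D[n]) for n in D}
np.savez("cams",**{f"{n}_{i}":C[n][i] for n in C for i in range(3)})
for n in D: cv2.imwrite(f"pics/raw_{n}.png",D[n]["img"][:,:,::-1])
for l in ["clamp","jaw","mouth","tail","gauge_grip","gauge_line","gauge_tip","wedge_head","wedge_tip","rack"]:
    r={}
    for n in D:
        r[n]=[(np.round(x["uv"],1).tolist(),round(x["p"],2)) for x in models.landmark_of(l,D[n])][:3]
    print(l,r)
save(D["scene"],"c1",(190,110,290,230),6)
save(D["scene"],"c2",(240,245,350,345),6)
save(D["side"],"c3",(220,180,330,330),4)
save(D["side"],"c4",(180,120,280,180),7)
```

```text
clamp {'scene': [([232.5, 176.8], 0.87), ([149.4, 141.7], 0.27)], 'side': [([264.3, 238.8], 0.63), ([272.3, 259.0], 0.35)]}
jaw {'scene': [([227.0, 174.0], 0.87)], 'side': [([271.9, 236.4], 0.67)]}
mouth {'scene': [([236.5, 184.9], 0.71)], 'side': [([260.8, 218.6], 0.94)]}
tail {'scene': [([223.0, 154.5], 0.85)], 'side': [([272.2, 259.6], 0.85)]}
gauge_grip {'scene': [([380.2, 265.2], 0.85), ([261.5, 136.8], 0.68), ([305.8, 280.9], 0.66)], 'side': [([155.6, 154.4], 0.88), ([214.0, 151.4], 0.54), ([273.7, 259.4], 0.17)]}
gauge_line {'scene': [([285.4, 297.4], 0.69), ([415.5, 288.1], 0.68)], 'side': [([139.8, 150.4], 0.84), ([231.9, 149.0], 0.75), ([241.8, 155.9], 0.27)]}
gauge_tip {'scene': [([267.8, 309.1], 0.76), ([439.9, 304.5], 0.62), ([237.8, 186.4], 0.28)], 'side': [([129.4, 140.7], 0.76), ([373.1, 290.9], 0.72), ([243.1, 148.1], 0.71)]}
wedge_head {'scene': [([225.4, 151.7], 0.58), ([228.8, 98.1], 0.57), ([204.1, 124.2], 0.44)], 'side': [([308.7, 311.3], 0.81), ([268.7, 360.5], 0.76), ([215.2, 150.4], 0.68)]}
wedge_tip {'scene': [([238.5, 112.4], 0.58), ([207.9, 138.0], 0.55)], 'side': [([299.2, 285.4], 0.82), ([255.0, 323.4], 0.63)]}
rack {'scene': [([282.9, 303.4], 0.76)], 'side': [([231.7, 155.7], 0.73), ([321.5, 204.7], 0.5), ([226.7, 140.6], 0.35)]}
```

View pics/c1.png

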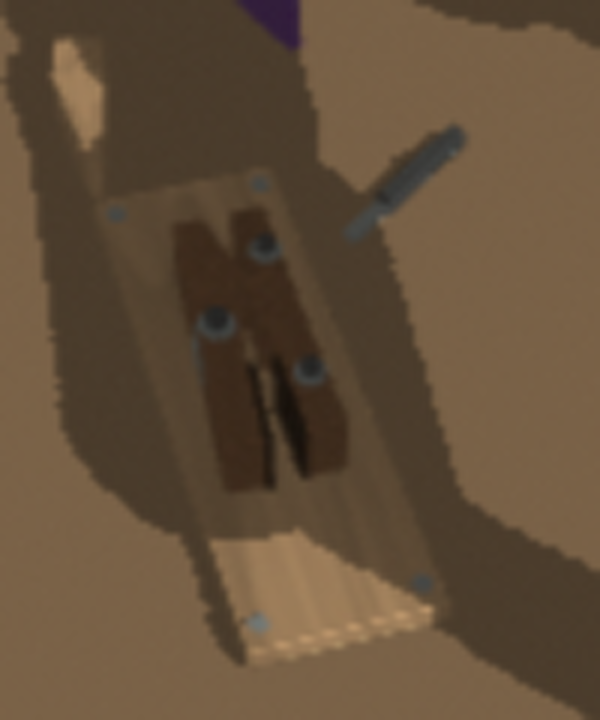

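View pics/c2.png

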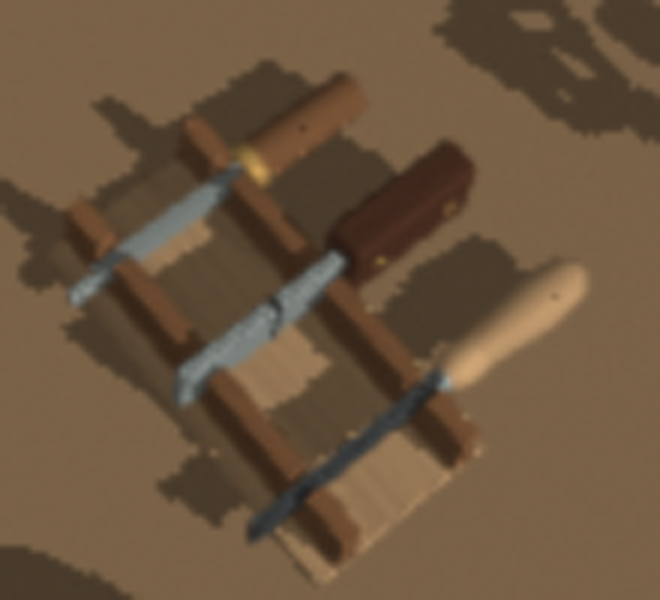

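View pics/c3.png

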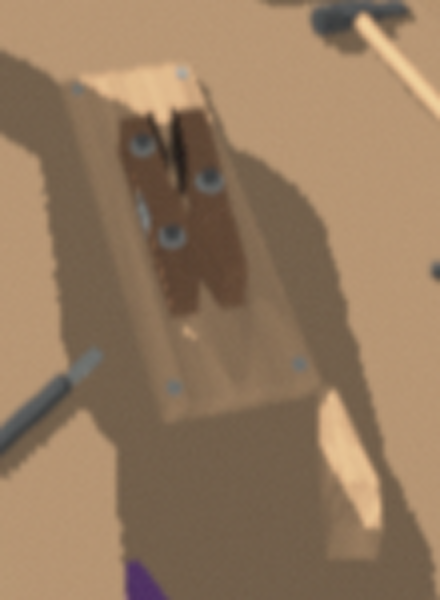

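View pics/c4.png

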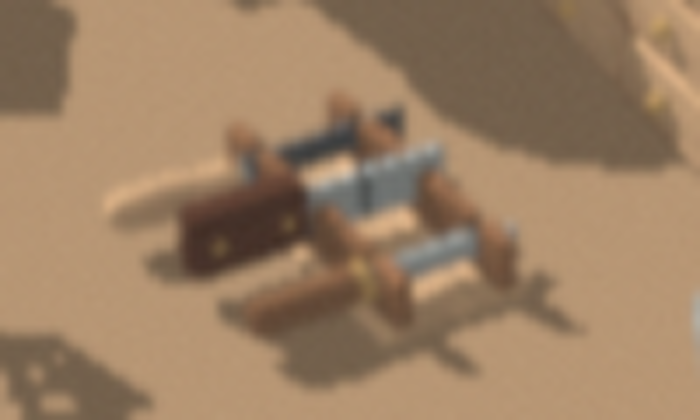

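The crops confirm the choice. The dark oblong handle with brass rivets and the broad square blade with a line is in the rack's middle notch (scene ~(303,283)). The clamp is at scene ~(232,170), its mouth facing world +y, with the two-bolt half on the robot side. The pale wedge is at scene ~(203,125), thin end towards the clamp.

```bash
cat >> h.py <<'E'
from scipy.optimize import least_squares
def load():
    z=np.load("cams.npz"); return {n:tuple(z[f"{n}_{i}"] for i in range(3)) for n in("scene","side")}
def fitpose(obs,z0,x0):
    # obs: list of (cam, local xyz, uv, weight) ; pose x,y,yaw
    def f(p):
        c,s=np.cos(p[2]),np.sin(p[2]); r=[]
        for cm,P,uv,w in obs:
            W=[p[0]+c*P[0]-s*P[1],p[1]+s*P[0]+c*P[1],z0+P[2]]
            r+=list(w*(proj(cm,W)-uv))
        return r
    s=least_squares(f,x0,loss="soft_l1"); return s.x,np.array(f(s.x)).reshape(-1,2)
E
python3 - <<'E'
from h import *
C=load(); S,T=C["scene"],C["side"]
s=lambda u,v:(190+u/6,110+v/6)
t=lambda u,v:(220+u/4,180+v/4)
obs=[(S,(175,-52.5,15),s(243,645),1),(S,(175,52.5,15),s(437,605),1),(S,(-150,-52.5,15),s(100,203),1),(S,(-150,52.5,15),s(268,168),1),
(T,(175,52.5,15),t(68,83),1),(T,(175,-52.5,15),t(190,65),1),(S,(0,-18,55),s(216,318),.5),(T,(0,-18,55),t(209,177),.5)]
p,r=fitpose(obs,0,[400,0,1.5]); print(p,r.round(1).tolist())
# gauge
s2=lambda u,v:(240+u/6,245+v/6); t2=lambda u,v:(180+u/7,120+v/7)
for nm,zz,a,b in [("grip",34,(305.8,280.9),(214,151.4)),("line",29,(285.4,297.4),(231.9,149)),("tip",29,(267.8,309.1),(243.1,148.1)),("whead",17,(204.1,124.2),(308.7,311.3)),("wtip",17,(207.9,138),(299.2,285.4))]:
    print(nm,onz(S,a,zz).round(),onz(T,b,zz).round())
for nm,a in [("big tip",(439.9,304.5)),("punch",(260,140)),("bangle",(315,216))]: print(nm,onz(S,a,15).round())
E
```

```text
[ 512.45443947 -125.39792707    1.35514472] [[-1.5, 0.8], [0.7, -0.6], [-1.3, -1.4], [0.6, -1.3], [-1.5, -1.3], [0.3, -1.2], [-0.3, 0.3], [-0.2, 0.7]]
grip [521. 309.  34.] [522. 312.  34.]
line [588. 320.  29.] [590. 307.  29.]
tip [641. 324.  29.] [630. 297.  29.]
whead [ 498. -367.   17.] [ 499. -383.   17.]
wtip [ 516. -297.   17.] [ 516. -311.   17.]
big tip [255. 515.  15.]
punch [ 361. -206.   15.]
bangle [376. 146.  15.]
```

>>> apply_moves --moves '[{"dx": 60, "dy": -40, "dz": 40, "rz": -8}, {"dx": 110, "dy": -100, "dz": 40, "rz": -18}, {"dx": 150, "dy": -160, "dz": 40, "rz": -28}, {"dx": 190, "dy": -220, "dz": 40, "rz": -38}, {"dx": 220, "dy": -280, "dz": 40, "rz": -48}, {"dx": 240, "dy": -340, "dz": 40, "rz": -58}, {"dx": 260, "dy": -400, "dz": 40, "rz": -68}, {"dx": 280, "dy": -460, "dz": 40, "rz": -78}, {"dx": 290, "dy": -520, "dz": 40, "rz": -82}, {"dx": 304, "dy": -580, "dz": 40, "rz": -82}, {"dx": 304, "dy": -640, "dz": 40, "rz": -82}, {"dx": 304, "dy": -683, "dz": 40, "rz": -82}]'

```text
schema error: expected keys dx, dy, dz, rx, ry, rz, jaw
```

>>> apply_moves --moves '[{"dx": 0}, {"dx": 0}]'

```text
schema error: expected keys dx, dy, dz, rx, ry, rz, jaw
```

Run:
```python
from h import *
o=ctrl.get_obs();d=read_camera("wrist"); print(o["clock"],o["q"].round(2),o["tcp_pos"],o["eef_rot"].round(3).tolist()); save(d,"w1",s=1.5)
np.savez("w1",R=cam(d,o)[0],t=cam(d,o)[1],K=cam(d,o)[2],img=d["img"])
C=cam(d,o); print(-C[0].T@C[1])
for l in ["mouth","tail","jaw","wedge_head","wedge_tip"]: print(l,[(x["uv"],round(x["p"],2)) for x in models.landmark_of(l,d)][:3])
```

```text
1.25 [ 1.09  0.22  1.53  0.    1.39 -0.13] [214.79970563 586.92138986 303.87221786] [[-0.0, 0.344, 0.939], [-0.0, 0.939, -0.344], [-1.0, -0.0, -0.0]]
[134.28838779 614.0458001  374.19217598]
mouth []
tail []
jaw []
wedge_head []
wedge_tip []
```

View pics/w1.png

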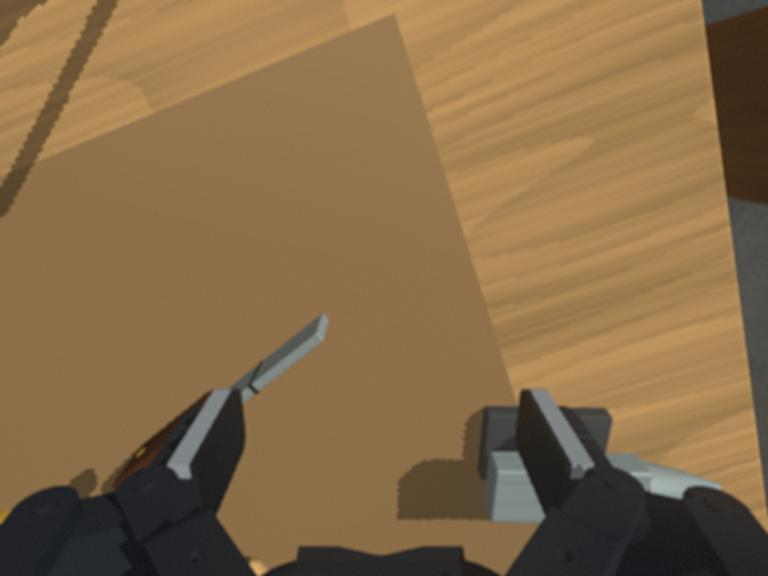

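>>> apply_moves --moves '[{"dx": 60, "dy": -40, "dz": 40, "rx": 0, "ry": 0, "rz": -8, "jaw": 45}, {"dx": 110, "dy": -100, "dz": 40, "rx": 0, "ry": 0, "rz": -18, "jaw": 45}, {"dx": 150, "dy": -160, "dz": 40, "rx": 0, "ry": 0, "rz": -28, "jaw": 45}, {"dx": 190, "dy": -220, "dz": 40, "rx": 0, "ry": 0, "rz": -38, "jaw": 45}, {"dx": 220, "dy": -280, "dz": 40, "rx": 0, "ry": 0, "rz": -48, "jaw": 45}, {"dx": 240, "dy": -340, "dz": 40, "rx": 0, "ry": 0, "rz": -58, "jaw": 45}, {"dx": 260, "dy": -400, "dz": 40, "rx": 0, "ry": 0, "rz": -68, "jaw": 45}, {"dx": 280, "dy": -460, "dz": 40, "rx": 0, "ry": 0, "rz": -78, "jaw": 45}, {"dx": 290, "dy": -520, "dz": 40, "rx": 0, "ry": 0, "rz": -82, "jaw": 45}, {"dx": 304, "dy": -580, "dz": 40, "rx": 0, "ry": 0, "rz": -82, "jaw": 45}, {"dx": 304, "dy": -640, "dz": 40, "rx": 0, "ry": 0, "rz": -82, "jaw": 45}, {"dx": 304, "dy": -683, "dz": 40, "rx": 0, "ry": 0, "rz": -82, "jaw": 45}]'

```text
clock: 3.05
tcp_pos: [516.9, -66.7, 344.2]
eef_rot: [[0.001, 0.978, -0.21], [-0.0, -0.21, -0.978], [-1.0, 0.001, -0.0]]
contact_force: [0.6, 0.6, 0.6]
opening: 0.529
```

>>> apply_moves --moves '[{"dx": 0, "dy": 0, "dz": 0, "rx": 0, "ry": 0, "rz": 0, "jaw": 45}, {"dx": 0, "dy": 0, "dz": 0, "rx": 0, "ry": 0, "rz": 0, "jaw": 45}]'

```text
clock: 3.3
tcp_pos: [516.7, -64.7, 343.9]
eef_rot: [[-0.0, 0.978, -0.211], [0.001, -0.211, -0.978], [-1.0, -0.0, -0.001]]
contact_force: [-0.2, 0.8, -0.6]
opening: 0.524
```

Run:
```python
from h import *
o=ctrl.get_obs();d=read_camera("wrist"); print(o["clock"],o["q"].round(2),o["tcp_pos"],o["eef_rot"].round(3).tolist()); save(d,"w1",s=1.5)
np.savez("w1",R=cam(d,o)[0],t=cam(d,o)[1],K=cam(d,o)[2],img=d["img"])
C=cam(d,o); print(-C[0].T@C[1])
for l in ["mouth","tail","wedge_tip"]: print(l,[(x["uv"],round(x["p"],2)) for x in models.landmark_of(l,d)][:3])
```

```text
3.3 [-0.28 -0.06  1.74  0.    1.45 -0.06] [516.73019128 -64.67196584 343.85795799] [[-0.0, 0.978, -0.211], [0.001, -0.211, -0.978], [-1.0, -0.0, -0.001]]
[533.78221494  16.18124196 414.22663326]
mouth []
tail [([257.6, 254.2], 0.85)]
wedge_tip [([290.0, 302.7], 0.92), ([199.0, 352.5], 0.75)]
```

View pics/w1.png

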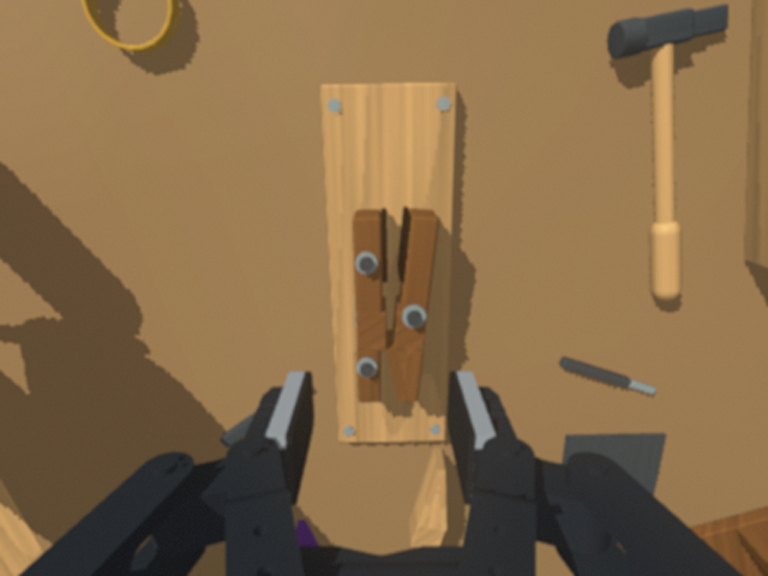

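The wrist picture shows the whole clamp, mouth upwards, at 1.5x px (395,210). The pale wedge is behind the board at (430,500) and the purple one at (305,535). I'll zoom for precise corners.

Run:
```python
import numpy as np,cv2
im=np.load("w1.npz")["img"][:,:,::-1]
c=im[45:305,205:325]; c1=cv2.resize(c[:130],None,fx=5,fy=5,interpolation=cv2.INTER_CUBIC); cv2.imwrite("pics/w1a.png",c1[:600])
c1=cv2.resize(im[175:300,205:325],None,fx=4.8,fy=4.8,interpolation=cv2.INTER_CUBIC); cv2.imwrite("pics/w1b.png",c1)
c1=cv2.resize(im[290:384,190:310],None,fx=5,fy=5,interpolation=cv2.INTER_CUBIC); cv2.imwrite("pics/w1c.png",c1)
```

```text
(no output)
```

View pics/w1a.png

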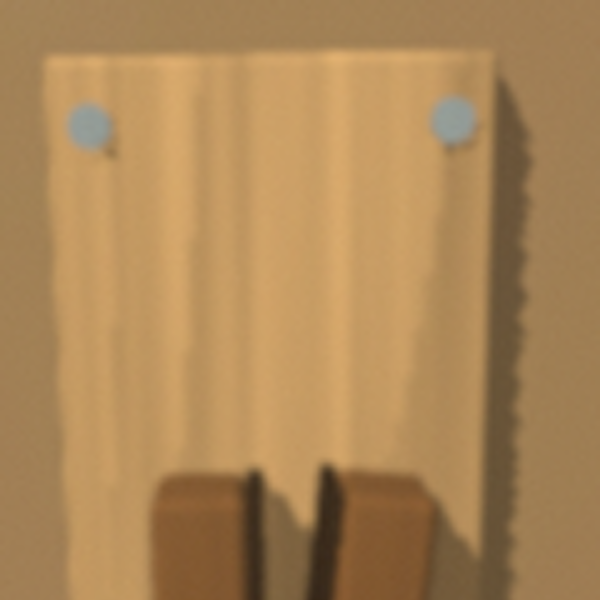

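View pics/w1b.png

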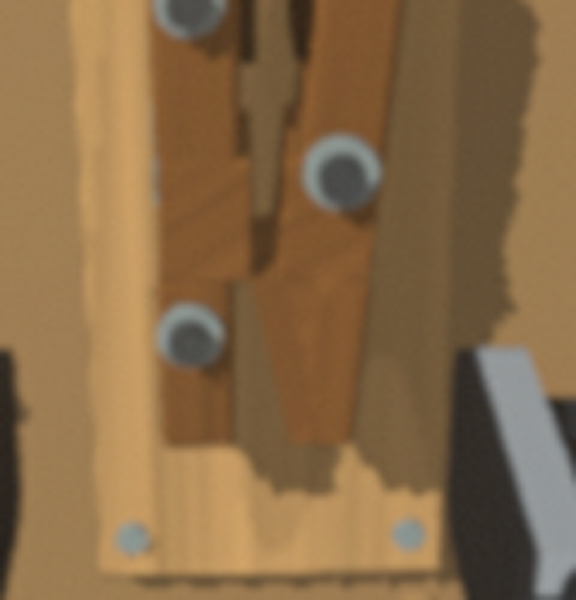

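View pics/w1c.png

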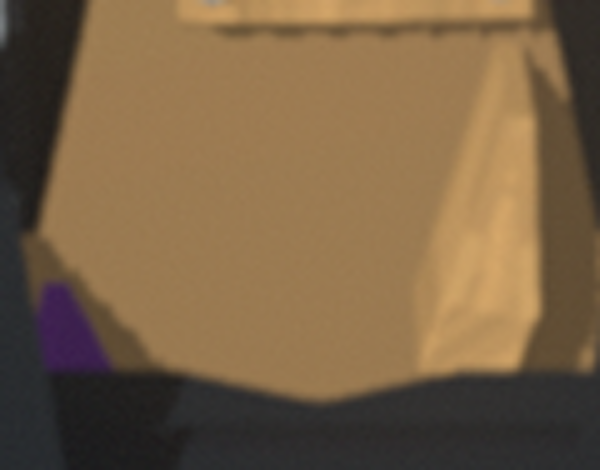

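Run:
```python
from h import *
z=np.load("w1.npz"); W=(z["R"],z["t"],z["K"]); C=load(); S,T=C["scene"],C["side"]
s=lambda u,v:(190+u/6,110+v/6)
t=lambda u,v:(220+u/4,180+v/4)
a=lambda u,v:(205+u/5,45+v/5)
b=lambda u,v:(205+u/4.8,175+v/4.8)
w=[(W,(175,52.5,15),a(45,58),1),(W,(175,-52.5,15),a(493,52),1),(W,(-150,52.5,15),b(100,570),1),(W,(-150,-52.5,15),b(440,572),1)]
so=[(S,(175,-52.5,15),s(243,645),1),(S,(175,52.5,15),s(437,605),1),(S,(-150,-52.5,15),s(100,203),1),(S,(-150,52.5,15),s(268,168),1),
(T,(175,52.5,15),t(68,83),1),(T,(175,-52.5,15),t(190,65),1)]
for o in (w,so,w+so):
    p,r=fitpose(o,0,[512,-125,1.355]); print(p,r.round(1).tolist())
p,_=fitpose(w,0,[512,-125,1.355])
c,sn=np.cos(p[2]),np.sin(p[2])
f=lambda P:proj(W,[p[0]+c*P[0]-sn*P[1],p[1]+sn*P[0]+c*P[1],P[2]])
for nm,P in [("fixed end top inner",(80,3,55)),("turn end inner",(80,-11,55)),("tail fixed",(-80,10,55)),("tail turn",(-80,-5,55)),("pivot",(0,-18,60))]:
    uv=f(P);print(nm,uv.round(1),"a",((uv-[205,45])*5).round(),"b",((uv-[205,175])*4.8).round())
```

```text
[ 512.50302355 -127.30755103    1.37396405] [[-0.9, -0.1], [1.2, -0.5], [-0.2, 1.5], [0.0, 0.1]]
[ 512.3370635  -125.68998552    1.35494114] [[-1.5, 0.7], [0.7, -0.7], [-1.3, -1.5], [0.6, -1.4], [-1.5, -1.3], [0.3, -1.1]]
[ 512.63014158 -127.22607467    1.37121702] [[-0.4, -0.3], [1.7, -0.4], [-0.4, 1.4], [-0.2, 0.2], [-0.8, 0.4], [1.2, -1.4], [-2.2, -1.4], [-0.5, -1.6], [-2.1, -0.7], [-0.3, -0.9]]
fixed end top inner [257.7 144.7] a [264. 498.] b [ 253. -146.]
turn end inner [270.2 144.5] a [326. 497.] b [ 313. -147.]
tail fixed [253.7 268.4] a [ 244. 1117.] b [234. 448.]
tail turn [265.3 268.3] a [ 302. 1116.] b [290. 448.]
pivot [276.2 212. ] a [356. 835.] b [342. 178.]
```

>>> apply_moves --moves '[{"dx": 0, "dy": 30, "dz": 0, "rx": 0, "ry": 0, "rz": 10, "jaw": 40}, {"dx": 0, "dy": 70, "dz": 0, "rx": 0, "ry": 0, "rz": 20, "jaw": 40}, {"dx": 0, "dy": 110, "dz": 0, "rx": 0, "ry": 0, "rz": 30, "jaw": 40}, {"dx": 0, "dy": 150, "dz": 0, "rx": 0, "ry": 0, "rz": 40, "jaw": 40}, {"dx": 0, "dy": 190, "dz": -20, "rx": 0, "ry": 0, "rz": 50, "jaw": 40}, {"dx": -10, "dy": 230, "dz": -40, "rx": 0, "ry": 0, "rz": 60, "jaw": 40}, {"dx": -20, "dy": 270, "dz": -60, "rx": 0, "ry": 0, "rz": 70, "jaw": 40}, {"dx": -30, "dy": 310, "dz": -70, "rx": 0, "ry": 0, "rz": 80, "jaw": 40}, {"dx": -40, "dy": 350, "dz": -80, "rx": 0, "ry": 0, "rz": 90, "jaw": 40}, {"dx": -50, "dy": 376, "dz": -90, "rx": 0, "ry": 0, "rz": 100, "jaw": 40}, {"dx": -50, "dy": 376, "dz": -90, "rx": 0, "ry": 0, "rz": 102, "jaw": 40}, {"dx": -50, "dy": 376, "dz": -90, "rx": 0, "ry": 0, "rz": 102, "jaw": 40}]'

```text
clock: 5.0
tcp_pos: [466.6, 311.6, 254.2]
eef_rot: [[0.0, 0.002, 1.0], [-0.0, 1.0, -0.002], [-1.0, -0.0, 0.0]]
contact_force: [-0.6, -1.6, -0.3]
opening: 0.464
```

Run:
```python
from h import *
o=ctrl.get_obs();d=read_camera("wrist"); print(o["clock"],o["q"].round(2),o["tcp_pos"],o["eef_rot"].round(3).tolist()); save(d,"w2",s=1.5)
C=cam(d,o)
np.savez("w2",R=C[0],t=C[1],K=C[2],img=d["img"])
for l,z in [("gauge_grip",34),("gauge_line",29),("gauge_tip",29)]: print(l,[(x["uv"],round(x["p"],2),onz(C,x["uv"],z).round(1)) for x in models.landmark_of(l,d)][:3])
```

```text
5.0 [ 0.45  0.11  1.75 -0.    1.28 -1.12] [466.5897344  311.63635846 254.18344597] [[0.0, 0.002, 1.0], [-0.0, 1.0, -0.002], [-1.0, -0.0, 0.0]]
gauge_grip [([252.6, 228.2], 0.66, array([517.3, 308.6,  34. ])), ([257.7, 287.7], 0.41, array([587.2, 313.9,  34. ]))]
gauge_line [([261.1, 287.3], 0.81, array([590.2, 317.6,  29. ]))]
gauge_tip [([262.4, 327.1], 0.71, array([643.6, 319.4,  29. ]))]
```

View pics/w2.png

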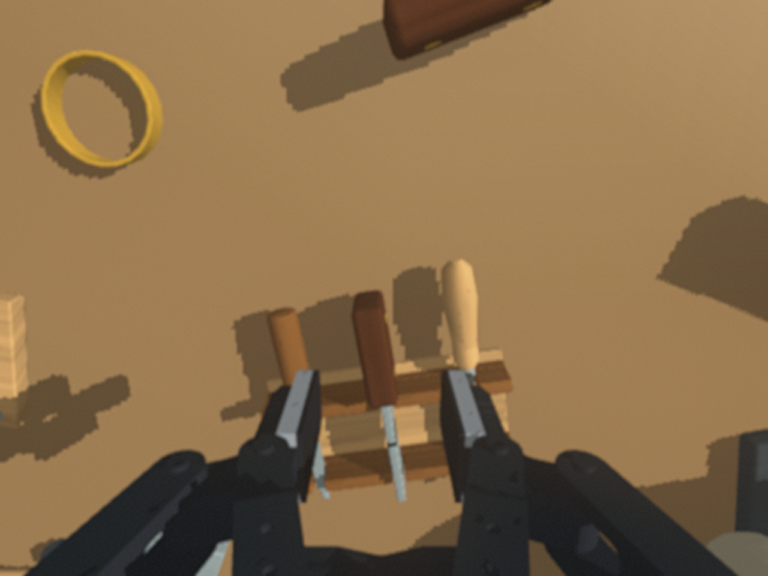

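The middle tool shows clearly, with the gauge's handle at 1.5x px (372,350) and its blade to (400,495), turned slightly counter-clockwise. I'll zoom for the edges.

Run:
```python
import numpy as np,cv2
im=np.load("w2.npz")["img"][:,:,::-1]
c1=cv2.resize(im[185:345,170:350],None,fx=4,fy=4,interpolation=cv2.INTER_CUBIC); cv2.imwrite("pics/w2a.png",c1[:600])
```

```text
(no output)
```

View pics/w2a.png

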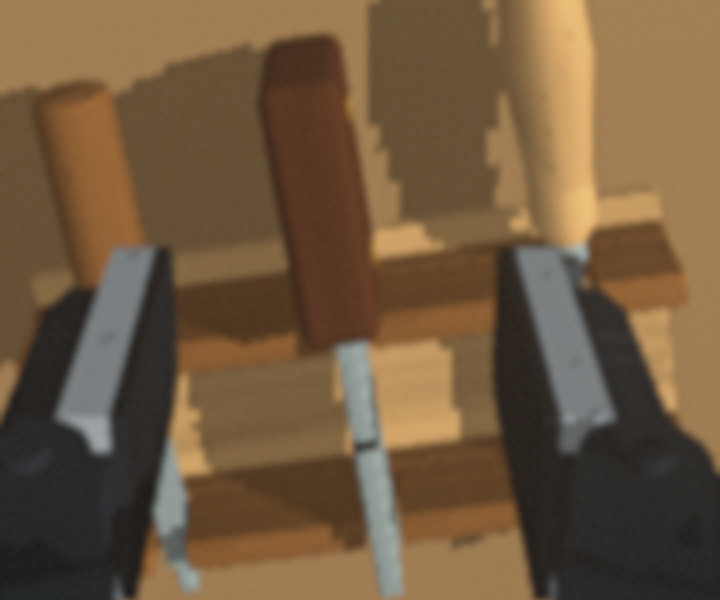

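Run:
```python
from h import *
z=np.load("w2.npz"); W=(z["R"],z["t"],z["K"]); 
a=lambda u,v:(170+u/4,185+v/4)
# local z rel bench
o=[(W,(35,0,44),a(354,342),1),(W,(70,0,44),a(365,443),1),(W,(120,0,44),a(392,597),1),(W,(35,-10,54),a(310,345),1),(W,(-35,-10,54),a(264,103),1)]
p,r=fitpose(o,0,[520,310,0.1]); print(p,r.round(1).tolist())
C=load();S,T=C["scene"],C["side"]
c,s=np.cos(p[2]),np.sin(p[2])
for P in [(0,0,34),(120,0,29),(70,0,29)]:
    Q=[p[0]+c*P[0]-s*P[1],p[1]+s*P[0]+c*P[1],P[2]]; print(P,proj(S,Q).round(1),proj(T,Q).round(1))
o2=o+[(S,(0,0,34),(305.8,280.9),.5),(T,(0,0,34),(214,151.4),.5),(S,(70,0,29),(285.4,297.4),.5),(T,(70,0,29),(231.9,149),.5)]
print(fitpose(o2,0,[520,310,.1]))
```

```text
[5.21809602e+02 3.08576625e+02 1.38931520e-01] [[-1.1, -2.7], [0.8, 1.0], [0.1, 0.5], [-0.1, 3.4], [0.1, -2.0]]
(0, 0, 34) [305.6 280.9] [214.2 151.8]
(120, 0, 29) [268.3 309.2] [242.7 143.6]
(70, 0, 29) [284.2 297.4] [231.1 147.4]
(array([5.21708059e+02, 3.08588733e+02, 1.38777518e-01]), array([[-1.04701925, -2.7751444 ],
       [ 0.78334813,  0.88632369],
       [ 0.05863134,  0.41816011],
       [-0.0532966 ,  3.28068871],
       [ 0.13773182, -2.10541702],
       [-0.07584933, -0.00757576],
       [ 0.10636473,  0.22624217],
       [-0.60307046,  0.00776236],
       [-0.40584706, -0.77703692]]))
```

Run:
```python
from h import *
z=np.load("w2.npz"); W=(z["R"],z["t"],z["K"]); 
a=lambda u,v:(170+u/4,185+v/4)
p=[521.8,308.6,.139];c,s=np.cos(p[2]),np.sin(p[2])
for nm,u,v,h in [("rail L",200,287,36),("rail R",450,254,36),("rail R2",660,222,36),("base",60,280,14),("base",440,222,14),("handlefront",344,342,54),("rear",300,96,54)]:
    q=onz(W,a(u,v),h); d=q[:2]-p[:2]; print(nm,q.round(1),"local",(c*d[0]+s*d[1]).round(1),(-s*d[0]+c*d[1]).round(1))
```

```text
rail L [548.4 275.2  36. ] local 21.7 -36.7
rail R [539.  338.8  36. ] local 21.3 27.6
rail R2 [530.1 391.2  36. ] local 19.7 80.7
base [558.9 234.3  14. ] local 26.5 -78.8
base [541.4 338.1  14. ] local 23.5 26.5
handlefront [553.2 311.9  54. ] local 31.6 -1.1
rear [488.8 301.9  54. ] local -33.6 -2.1
```

>>> apply_moves --moves '[{"dx": 30, "dy": -2, "dz": -30, "rx": 0, "ry": 0, "rz": 5, "jaw": 40}, {"dx": 55, "dy": -3, "dz": -70, "rx": 0, "ry": 0, "rz": 8, "jaw": 40}, {"dx": 55, "dy": -3, "dz": -110, "rx": 0, "ry": 0, "rz": 8, "jaw": 40}, {"dx": 55, "dy": -3, "dz": -140, "rx": 0, "ry": 0, "rz": 8, "jaw": 40}, {"dx": 55, "dy": -3, "dz": -154, "rx": 0, "ry": 0, "rz": 8, "jaw": 40}, {"dx": 55, "dy": -3, "dz": -154, "rx": 0, "ry": 0, "rz": 8, "jaw": 40}, {"dx": 55, "dy": -3, "dz": -154, "rx": 0, "ry": 0, "rz": 8, "jaw": 40}]'

```text
clock: 6.08
tcp_pos: [523.0, 308.7, 101.6]
eef_rot: [[0.003, -0.137, 0.991], [0.001, 0.991, 0.137], [-1.0, 0.001, 0.003]]
contact_force: [0.4, 0.0, -0.1]
opening: 0.462
```

Run:
```python
from h import *
o=ctrl.get_obs();print(o["tcp_pos"],o["contact_force"])
d=read_camera("wrist");save(d,"w3",(100,130,412,384),2.4)
d=read_camera("side");save(d,"s3",(150,90,310,210),4.5)
```

```text
[522.95781552 308.66376839 101.6463319 ] [ 0.41647554  0.03597144 -0.10329068]
```

View pics/w3.png

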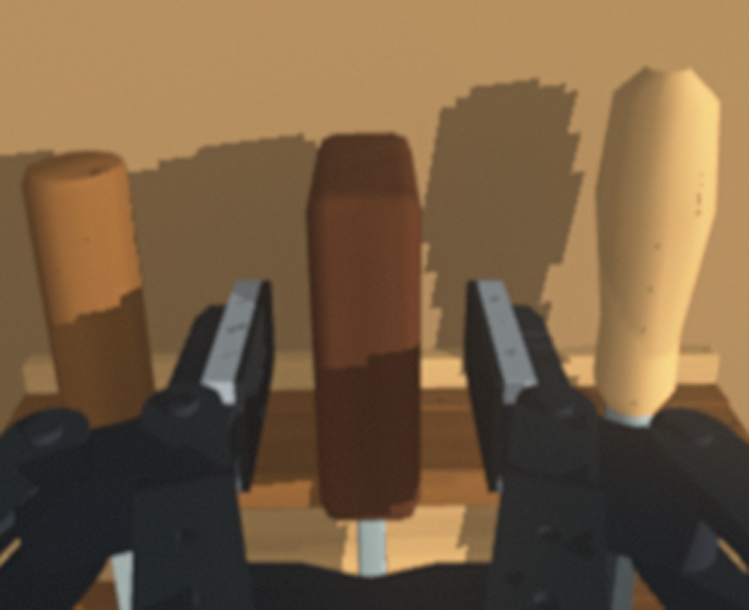

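View pics/s3.png

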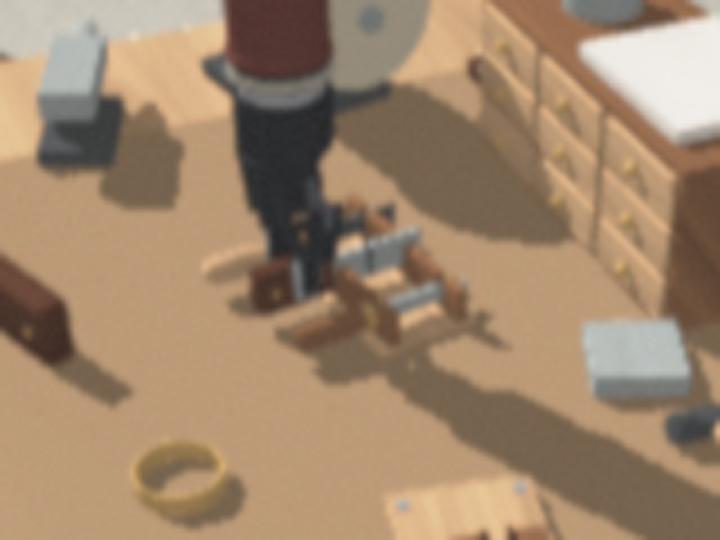

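The handle is centred between the fingers (px 366 against 369 midway) and aligned. Closing and lifting.

>>> apply_moves --moves '[{"dx": 0, "dy": 0, "dz": 0, "rx": 0, "ry": 0, "rz": 0, "jaw": 5}, {"dx": 0, "dy": 0, "dz": 0, "rx": 0, "ry": 0, "rz": 0, "jaw": 5}, {"dx": 0, "dy": 0, "dz": 0, "rx": 0, "ry": 0, "rz": 0, "jaw": 5}, {"dx": 0, "dy": 0, "dz": 0, "rx": 0, "ry": 0, "rz": 0, "jaw": 5}, {"dx": 0, "dy": 0, "dz": 0, "rx": 0, "ry": 0, "rz": 0, "jaw": 5}, {"dx": 0, "dy": 0, "dz": 0, "rx": 0, "ry": 0, "rz": 0, "jaw": 5}, {"dx": 0, "dy": 0, "dz": 10, "rx": 0, "ry": 0, "rz": 0, "jaw": 5}, {"dx": 0, "dy": 0, "dz": 30, "rx": 0, "ry": 0, "rz": 0, "jaw": 5}, {"dx": 0, "dy": 0, "dz": 60, "rx": 0, "ry": 0, "rz": 0, "jaw": 5}, {"dx": 0, "dy": 0, "dz": 100, "rx": 0, "ry": 0, "rz": 0, "jaw": 5}, {"dx": 0, "dy": 0, "dz": 120, "rx": 0, "ry": 0, "rz": 0, "jaw": 5}]'

```text
clock: 7.55
tcp_pos: [522.9, 308.8, 223.6]
eef_rot: [[0.004, -0.138, 0.99], [0.002, 0.99, 0.138], [-1.0, 0.001, 0.005]]
contact_force: [-0.2, -0.2, -1.2]
opening: 0.221
```

Run:
```python
from h import *
o=ctrl.get_obs();print(o["tcp_pos"],o["contact_force"],o["ft_torque"])
d=read_camera("side");save(d,"s4",(130,60,310,180),4);C=cam(d)
for l in ["gauge_line","gauge_tip","gauge_grip"]: print(l,[(x["uv"],round(x["p"],2)) for x in models.landmark_of(l,d)][:3])
R=o["eef_rot"];p=np.array(o["tcp_pos"])
for nm,off in [("grip",0),("line",70),("tip",120)]:
    P=p+R[:,2]*off; P[2]=p[2]-101.6+(34 if off==0 else 29); print(nm,proj(C,P).round(1))
d=read_camera("wrist");save(d,"w4",(100,130,412,384),2.4)
```

```text
[522.92212342 308.80232941 223.63898078] [-0.16877844 -0.22616897 -1.22188044] [-0.07042049  0.05532675  0.00665583]
gauge_line [([143.6, 150.7], 0.8), ([233.7, 116.8], 0.79)]
gauge_tip [([129.1, 139.2], 0.94), ([307.2, 297.0], 0.72), ([240.7, 116.4], 0.63)]
gauge_grip [([214.1, 122.9], 0.82), ([155.7, 155.0], 0.64), ([239.2, 155.7], 0.47)]
grip [212.6 121.6]
line [230.5 117.7]
tip [242.8 114.1]
```

View pics/s4.png

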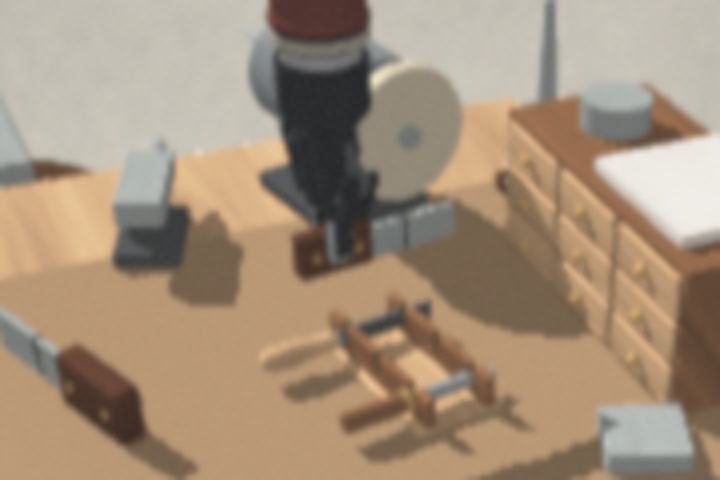

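View pics/w4.png

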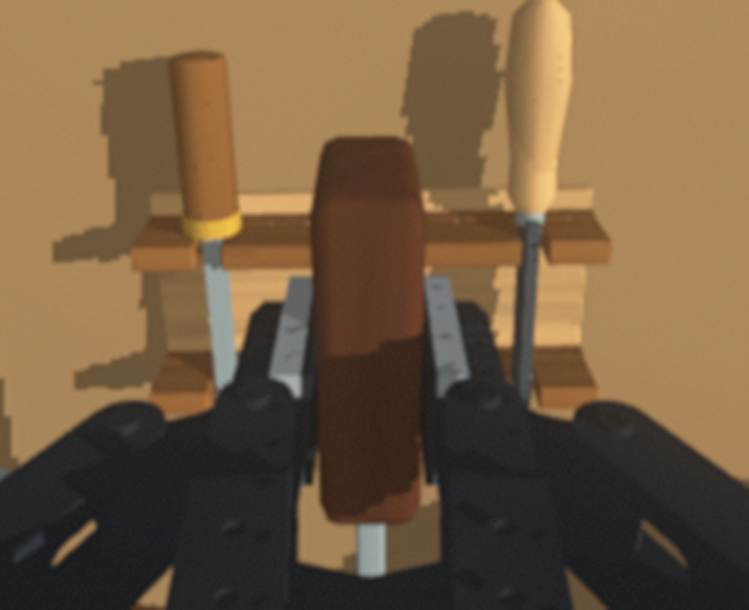

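Run:
```python
from h import *
o=ctrl.get_obs();d=read_camera("wrist");C=cam(d,o)
p=o["tcp_pos"];R=o["eef_rot"]
for nm,uv in [("rear",(367,196)),("rear bottom",(367,137)),("front",(370,522)),("w left",(315,300)),("w right",(424,300))]:
    uv=(100+uv[0]/2.4,130+uv[1]/2.4)
    q=onz(C,uv,p[2]-47.6); print(nm,(R.T@(q-p)).round(1))
```

```text
rear [ 47.7  -2.1 -37.8]
rear bottom [ 47.7  -2.1 -48. ]
front [47.5 -1.6 30.5]
w left [ 47.7 -11.2 -18.3]
w right [ 47.6   7.8 -18.3]
```

>>> apply_moves --moves '[{"dx": 0, "dy": -10, "dz": 0, "rx": 0, "ry": 0, "rz": -10, "jaw": 5}, {"dx": 0, "dy": -30, "dz": 0, "rx": 0, "ry": 0, "rz": -20, "jaw": 5}, {"dx": 0, "dy": -55, "dz": 0, "rx": 0, "ry": 0, "rz": -30, "jaw": 5}, {"dx": 5, "dy": -80, "dz": 0, "rx": 0, "ry": 0, "rz": -40, "jaw": 5}, {"dx": 10, "dy": -105, "dz": 0, "rx": 0, "ry": 0, "rz": -50, "jaw": 5}, {"dx": 15, "dy": -130, "dz": 0, "rx": 0, "ry": 0, "rz": -60, "jaw": 5}, {"dx": 20, "dy": -155, "dz": 0, "rx": 0, "ry": 0, "rz": -70, "jaw": 5}, {"dx": 25, "dy": -180, "dz": 0, "rx": 0, "ry": 0, "rz": -80, "jaw": 5}, {"dx": 30, "dy": -200, "dz": -20, "rx": 0, "ry": 0, "rz": -90, "jaw": 5}, {"dx": 35.7, "dy": -218.2, "dz": -40, "rx": 0, "ry": 0, "rz": -100, "jaw": 5}, {"dx": 35.7, "dy": -218.2, "dz": -60, "rx": 0, "ry": 0, "rz": -109.4, "jaw": 5}, {"dx": 35.7, "dy": -218.2, "dz": -70, "rx": 0, "ry": 0, "rz": -109.4, "jaw": 5}]'

```text
clock: 9.35
tcp_pos: [555.9, 89.8, 146.9]
eef_rot: [[-0.005, 0.98, -0.199], [0.0, -0.199, -0.98], [-1.0, -0.005, 0.001]]
contact_force: [-0.4, -0.3, -1.1]
opening: 0.218
```

>>> apply_moves --moves '[{"dx": 0, "dy": 0, "dz": -20, "rx": 0, "ry": 0, "rz": 0, "jaw": 5}, {"dx": 0, "dy": 0, "dz": -46, "rx": 0, "ry": 0, "rz": 0, "jaw": 5}, {"dx": 0, "dy": 0, "dz": -46, "rx": 0, "ry": 0, "rz": 0, "jaw": 5}]'

```text
clock: 9.72
tcp_pos: [556.8, 90.3, 102.3]
eef_rot: [[-0.002, 0.98, -0.197], [-0.0, -0.197, -0.98], [-1.0, -0.002, 0.001]]
contact_force: [-0.9, -0.9, -1.2]
opening: 0.225
```

Run:
```python
from h import *
o=ctrl.get_obs();print(o["q"].round(2),o["tcp_pos"],o["eef_rot"].round(3).tolist(),o["contact_force"])
d=read_camera("scene");save(d,"s5",(190,130,310,230),6);np.savez("s5",img=d["img"])
d2=read_camera("side");save(d2,"s5b",(210,140,310,240),6)
print([(x["uv"],round(x["p"],2)) for x in models.landmark_of("gauge_line",d)][:3],[(x["uv"],round(x["p"],2)) for x in models.landmark_of("gauge_tip",d)][:3])
```

```text
[ 0.02  0.31  1.83 -0.    1.    0.22] [556.84560123  90.3140386  102.31066434] [[-0.002, 0.98, -0.197], [-0.0, -0.197, -0.98], [-1.0, -0.002, 0.001]] [-0.93582579 -0.87961655 -1.22272015]
[([413.1, 286.2], 0.91)] [([440.6, 304.2], 0.88)]
```

View pics/s5.png

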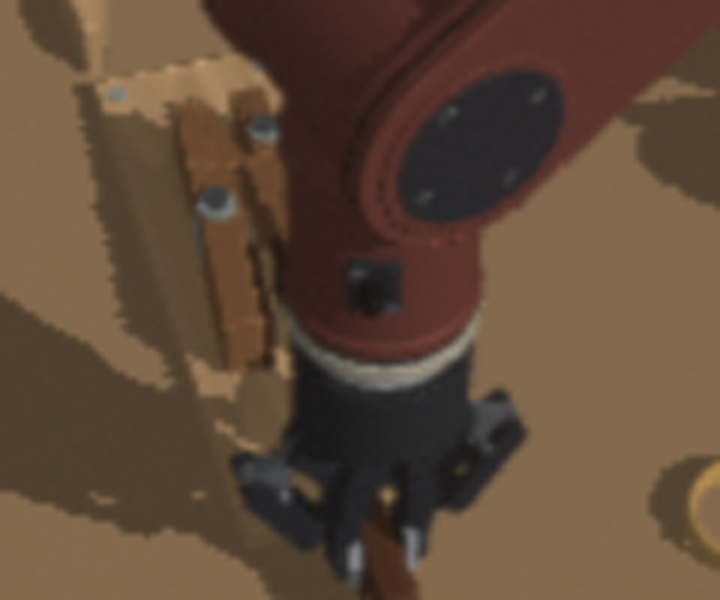

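View pics/s5b.png

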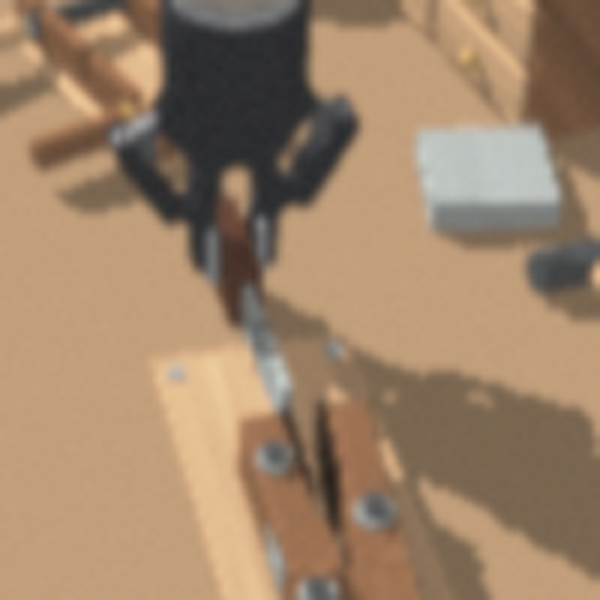

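>>> apply_moves --moves '[{"dx": 0, "dy": 0, "dz": 1, "rx": 0, "ry": 0, "rz": 0, "jaw": 5}, {"dx": 0, "dy": 0, "dz": 1, "rx": 0, "ry": 0, "rz": 0, "jaw": 5}]'

```text
clock: 10.18
tcp_pos: [557.8, 90.1, 105.5]
eef_rot: [[0.001, 0.98, -0.199], [0.0, -0.199, -0.98], [-1.0, 0.001, -0.0]]
contact_force: [0.7, -0.1, -1.5]
opening: 0.221
```

```bash
cat > ov.py <<'E'
from h import *
CL=[512.5,-127.0,1.371]
def cw(P,cl=CL):
    c,s=np.cos(cl[2]),np.sin(cl[2]); return np.array([cl[0]+c*P[0]-s*P[1],cl[1]+s*P[0]+c*P[1],P[2]])
def wc(W,cl=CL):
    c,s=np.cos(cl[2]),np.sin(cl[2]); d=np.array(W[:2])-cl[:2]; return np.array([c*d[0]+s*d[1],-s*d[0]+c*d[1],W[2]])
def gl(o,P,off=-2.5):  # gauge local (from grip centre x, y, z over lower edge)->world
    R=o["eef_rot"];p=np.array(o["tcp_pos"]); return p+R[:,2]*(P[0]+off)+R[:,1]*P[1]-R[:,0]*(P[2]-87.6)
def overlay(d,o,name,crop,s,cl=CL,off=-2.5):
    C=cam(d); l,t,r,b=crop
    im=cv2.resize(d["img"][t:b,l:r,::-1],None,fx=s,fy=s,interpolation=cv2.INTER_CUBIC)
    pt=lambda W:tuple(int(v) for v in ((proj(C,W)-[l,t]+.5)*s-.5))
    def seg(A,B,col): cv2.line(im,pt(A),pt(B),col,1,cv2.LINE_AA)
    bx=[(35,120,-3,3,0,30)]
    for x0,x1,y0,y1,z0,z1 in bx:
        for y in(y0,y1):
            for z in (z0,z1): seg(gl(o,(x0,y,z),off),gl(o,(x1,y,z),off),(0,0,255))
            seg(gl(o,(x1,y,z0),off),gl(o,(x1,y,z1),off),(0,0,255)); 
        seg(gl(o,(x1,y0,z1),off),gl(o,(x1,y1,z1),off),(0,0,255)); seg(gl(o,(70,y0,z1),off),gl(o,(70,y1,z1),off),(0,255,255))
        seg(gl(o,(70,y0,z0),off),gl(o,(70,y0,z1),off),(0,255,255))
    for A,B in [((0,3,55),(80,3,55)),((80,3,55),(80,3,15)),((80,3,55),(80,31,55)),((0,-3,55),(80,-11,55)),((80,-11,55),(80,-11,15)),((175,-52.5,15),(175,52.5,15)),((175,52.5,15),(-150,52.5,15)),((-80,10,55),(-32,10,55)),((-80,-5,55),(-32,5,55)),((-80,10,15),(-80,10,55))]:
        seg(cw(A,cl),cw(B,cl),(0,255,0))
    cv2.imwrite("pics/"+name+".png",im)
E
python3 - <<'E'
from ov import *
o=ctrl.get_obs();print(o["tcp_pos"],o["eef_rot"].round(3).tolist(),o["contact_force"])
d=read_camera("side"); overlay(d,o,"o6",(230,170,310,240),8.5); save(d,"o6r",(230,170,310,240),8.5)
for nm,x in(("grip",0),("line",70),("tip",120)): print(nm,wc(gl(o,(x,0,15))).round(1))
E
```

```text
[557.7822673   90.1469809  105.45964255] [[0.001, 0.98, -0.199], [0.0, -0.199, -0.98], [-1.0, 0.001, -0.0]] [ 0.69855187 -0.14527557 -1.48157929]
grip [224.3  -1.3  32.9]
line [154.3  -1.3  32.8]
tip [104.3  -1.3  32.8]
```

View pics/o6.png

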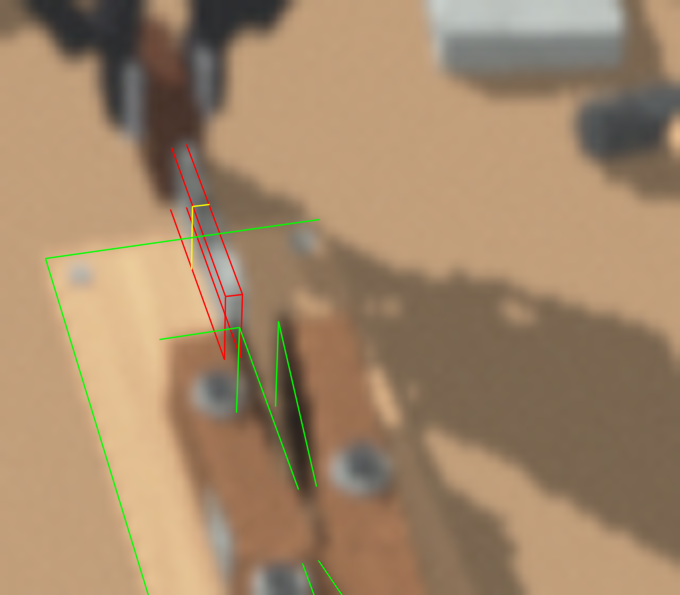

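View pics/o6r.png

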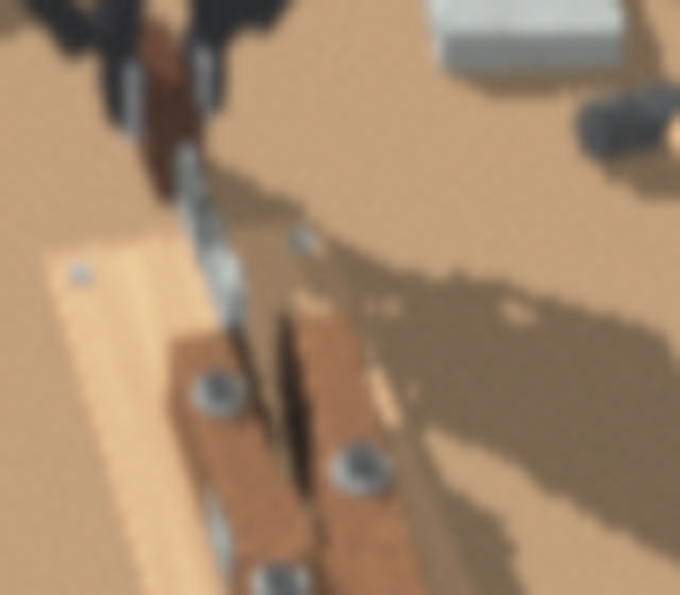

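>>> apply_moves --moves '[{"dx": -0.8, "dy": -7.5, "dz": 0, "rx": 0, "ry": 0, "rz": 0, "jaw": 5}, {"dx": -2.4, "dy": -15, "dz": 0, "rx": 0, "ry": 0, "rz": 0, "jaw": 5}, {"dx": -4, "dy": -22.5, "dz": 0, "rx": 0, "ry": 0, "rz": 0, "jaw": 5}, {"dx": -5.5, "dy": -30, "dz": 0, "rx": 0, "ry": 0, "rz": 0, "jaw": 5}, {"dx": -7, "dy": -37.5, "dz": 0, "rx": 0, "ry": 0, "rz": 0, "jaw": 5}, {"dx": -8, "dy": -42, "dz": 0, "rx": 0, "ry": 0, "rz": 0, "jaw": 5}, {"dx": -8, "dy": -42, "dz": 0, "rx": 0, "ry": 0, "rz": 0, "jaw": 5}]'

```text
clock: 11.1
tcp_pos: [549.5, 47.8, 104.9]
eef_rot: [[-0.0, 0.98, -0.2], [0.0, -0.2, -0.98], [-1.0, -0.0, -0.0]]
contact_force: [0.2, 0.4, -1.3]
opening: 0.222
```

Run:
```python
from ov import *
o=ctrl.get_obs();print(o["tcp_pos"],o["eef_rot"].round(3).tolist(),o["contact_force"])
d=read_camera("side"); overlay(d,o,"o7",(230,170,310,240),8.5); save(d,"o7r",(230,170,310,240),8.5)
for nm,x in(("line",70),("tip",120)): print(nm,wc(gl(o,(x,0,15))).round(1))
```

```text
[549.47936239  47.77746622 104.90301458] [[-0.0, 0.98, -0.2], [0.0, -0.2, -0.98], [-1.0, -0.0, -0.0]] [ 0.17719464  0.39269236 -1.3069462 ]
line [111.1  -1.5  32.3]
tip [61.1 -1.4 32.3]
```

View pics/o7.png

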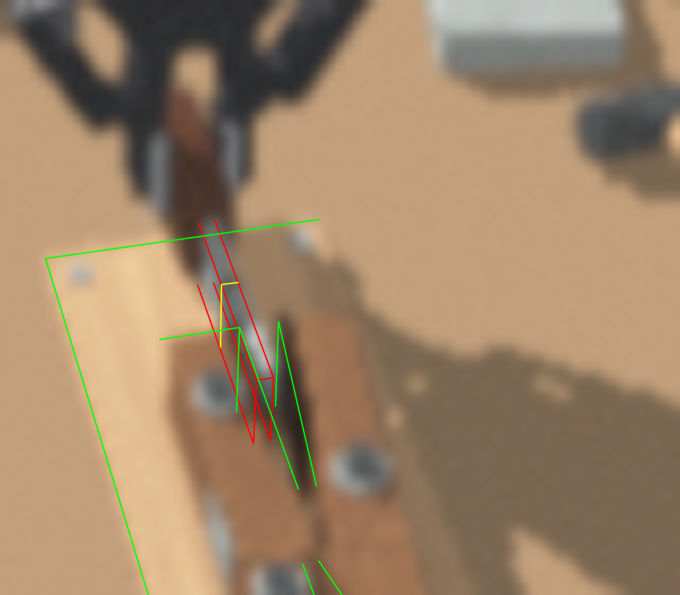

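View pics/o7r.png

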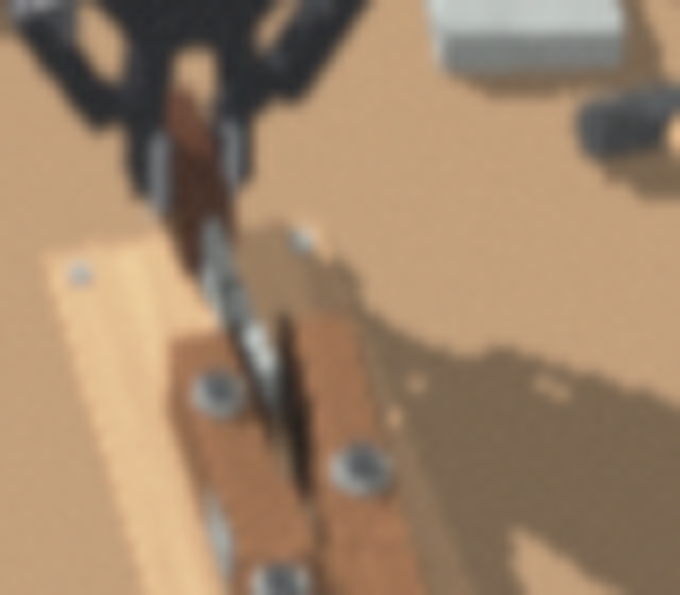

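The tip is between the jaws, no contact force. Continuing in.

>>> apply_moves --moves '[{"dx": -1.5, "dy": -7.5, "dz": 0, "rx": 0, "ry": 0, "rz": 0, "jaw": 5}, {"dx": -3, "dy": -15, "dz": 0, "rx": 0, "ry": 0, "rz": 0, "jaw": 5}, {"dx": -4.5, "dy": -22, "dz": 0, "rx": 0, "ry": 0, "rz": 0, "jaw": 5}, {"dx": -5.5, "dy": -28, "dz": 0, "rx": 0, "ry": 0, "rz": 0, "jaw": 5}, {"dx": -5.5, "dy": -28, "dz": 0, "rx": 0, "ry": 0, "rz": 0, "jaw": 5}]'

```text
clock: 11.78
tcp_pos: [544.0, 19.6, 104.9]
eef_rot: [[-0.0, 0.98, -0.2], [-0.0, -0.2, -0.98], [-1.0, -0.0, 0.0]]
contact_force: [-0.6, 0.4, -1.6]
opening: 0.224
```

Run:
```python
from ov import *
o=ctrl.get_obs();print(o["tcp_pos"],o["eef_rot"].round(3).tolist(),o["contact_force"])
d=read_camera("side"); overlay(d,o,"o8",(230,170,310,240),8.5); save(d,"o8r",(235,190,285,240),12)
d=read_camera("scene"); save(d,"o8s",(190,130,290,230),6)
for nm,x in(("line",70),("tip",120)): print(nm,wc(gl(o,(x,0,15))).round(1))
```

```text
[543.96369751  19.59683148 104.88937352] [[-0.0, 0.98, -0.2], [-0.0, -0.2, -0.98], [-1.0, -0.0, 0.0]] [-0.55895186  0.3968441  -1.64904521]
line [82.4 -1.6 32.3]
tip [32.4 -1.5 32.3]
```

View pics/o8.png

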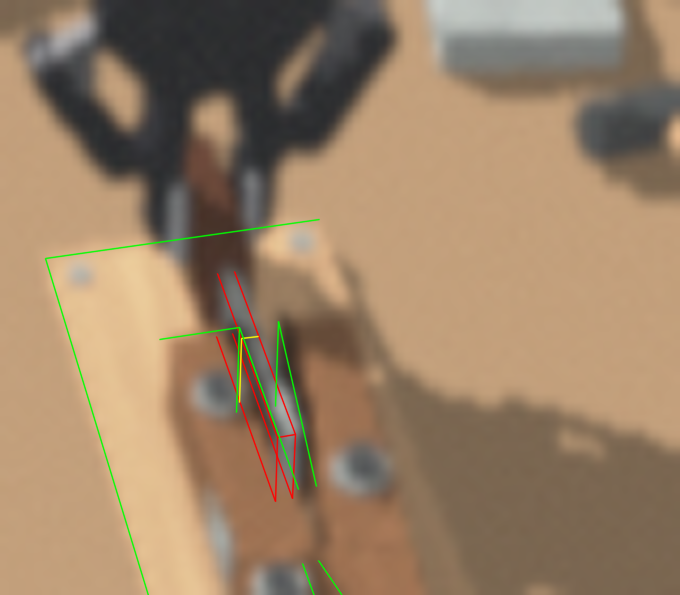

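View pics/o8r.png

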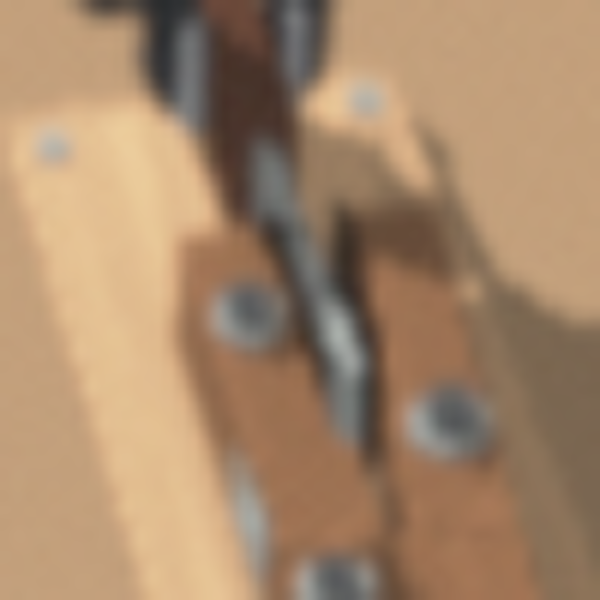

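View pics/o8s.png

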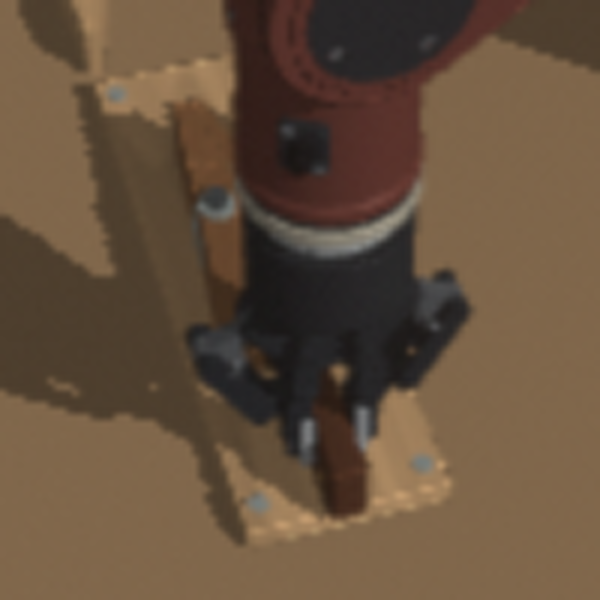

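Run:
```python
from ov import *
o=ctrl.get_obs();d=read_camera("wrist");C=cam(d,o);save(d,"w9",(130,120,400,384),2.3)
np.savez("w9",R=C[0],t=C[1],K=C[2],img=d["img"],tcp=o["tcp_pos"],rot=o["eef_rot"])
```

```text
(no output)
```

View pics/w9.png

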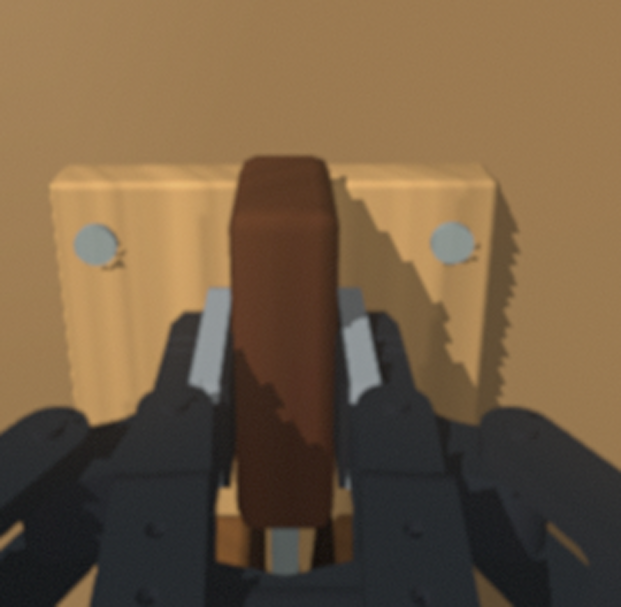

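Run:
```python
from ov import *
z=np.load("w9.npz");W=(z["R"],z["t"],z["K"]);im=z["img"][:,:,::-1]
cv2.imwrite("pics/w9z.png",cv2.resize(im[315:375,210:300],None,fx=8,fy=8,interpolation=cv2.INTER_CUBIC))
f=lambda u,v:(130+u/2.3,120+v/2.3)
p=z["tcp"];R=z["rot"]
o={"tcp_pos":p,"eef_rot":R}
for nm,uv,h in [("board cL",(52,187),15),("board cR",(495,187),15),("rear L",(232,222),p[2]-47.6),("rear R",(336,222),p[2]-47.6),("front",(285,526),p[2]-47.6),("bladeL",(272,535),p[2]-57.6),("bladeR",(299,535),p[2]-57.6)]:
    print(nm,wc(onz(W,f(*uv),h)).round(1))
for nm,P in [("jaw fix top",(80,3,55)),("jaw fix bot",(80,3,15)),("turn top",(80,-11,55)),("turn bot",(80,-11,15))]:
    print(nm,((proj(W,cw(P))-[210,315])*8).round())
```

```text
board cL [173.9  52.1  15. ]
board cR [173.7 -50.5  15. ]
rear L [183.    7.5  57.4]
rear R [182.9 -10.6  57.4]
front [116.   -1.7  57.4]
bladeL [103.5   1.2  47.4]
bladeR [103.5  -4.8  47.4]
jaw fix top [279. 684.]
jaw fix bot [291. 209.]
turn top [498. 684.]
turn bot [469. 209.]
```

View pics/w9z.png

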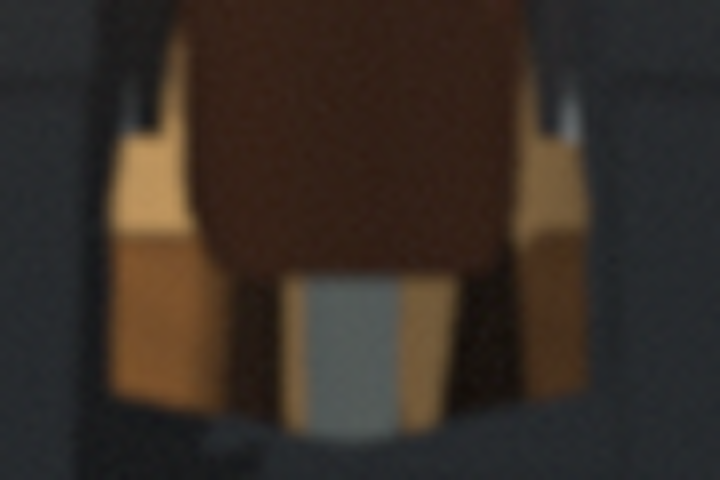

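>>> apply_moves --moves '[{"dx": -0.3, "dy": -1.3, "dz": -1, "rx": 0, "ry": 0, "rz": 0, "jaw": 5}, {"dx": -0.3, "dy": -1.3, "dz": -2.5, "rx": 0, "ry": 0, "rz": 0, "jaw": 5}, {"dx": -0.3, "dy": -1.3, "dz": -2.5, "rx": 0, "ry": 0, "rz": 0, "jaw": 5}]'

```text
clock: 12.3
tcp_pos: [543.8, 18.9, 102.7]
eef_rot: [[-0.0, 0.98, -0.199], [-0.0, -0.199, -0.98], [-1.0, 0.0, 0.0]]
contact_force: [-1.1, -0.6, 2.8]
opening: 0.224
```

>>> apply_moves --moves '[{"dx": 0, "dy": 0, "dz": 0, "rx": 0, "ry": 0, "rz": 0, "jaw": 26}, {"dx": 0, "dy": 0, "dz": 0, "rx": 0, "ry": 0, "rz": 0, "jaw": 32}, {"dx": 0, "dy": 0, "dz": 0, "rx": 0, "ry": 0, "rz": 0, "jaw": 36}, {"dx": 0, "dy": 0, "dz": 0, "rx": 0, "ry": 0, "rz": 0, "jaw": 36}, {"dx": 0, "dy": 0, "dz": 15, "rx": 0, "ry": 0, "rz": 0, "jaw": 36}, {"dx": 0, "dy": 0, "dz": 50, "rx": 0, "ry": 0, "rz": 0, "jaw": 40}, {"dx": 0, "dy": 0, "dz": 100, "rx": 0, "ry": 0, "rz": 0, "jaw": 45}, {"dx": 0, "dy": 0, "dz": 150, "rx": 0, "ry": 0, "rz": 0, "jaw": 50}]'

```text
clock: 13.3
tcp_pos: [543.6, 18.8, 254.9]
eef_rot: [[0.001, 0.98, -0.199], [-0.0, -0.199, -0.98], [-1.0, 0.001, -0.0]]
contact_force: [0.3, 0.0, 0.0]
opening: 0.587
```

Run:
```python
from ov import *
o=ctrl.get_obs();print(o["tcp_pos"],o["contact_force"])
d=read_camera("wrist");C=cam(d,o);save(d,"w10",(150,110,390,370),2.3)
np.savez("w10",R=C[0],t=C[1],K=C[2],img=d["img"])
d=read_camera("side");save(d,"s10",(230,180,310,240),9)
```

```text
[543.55874364  18.84357611 254.88976546] [0.32223829 0.00328009 0.04380672]
```

View pics/w10.png

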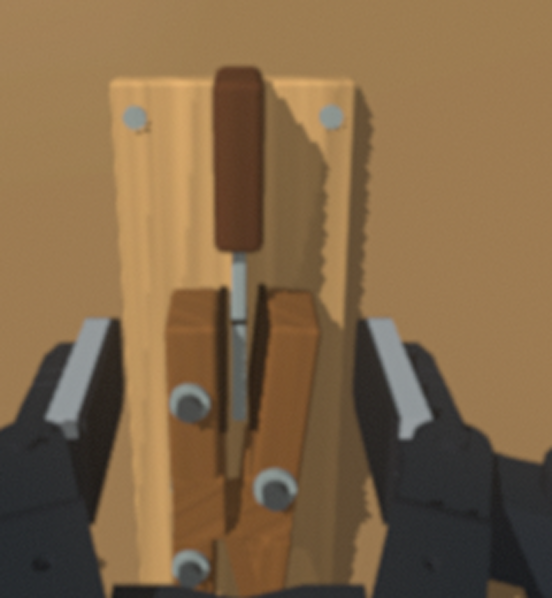

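View pics/s10.png

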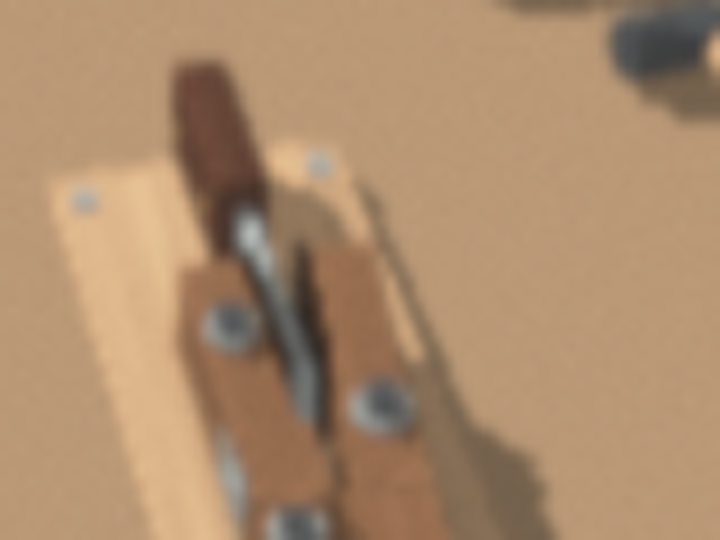

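The wrist view shows the gauge standing upright between the jaws, with its line at crop px (239,323). That is practically level with the jaws' top end edge at v≈326. I'll convert to millimetres.

Run:
```python
from ov import *
z=np.load("w10.npz");W=(z["R"],z["t"],z["K"]);im=z["img"][:,:,::-1]
cv2.imwrite("pics/w10z.png",cv2.resize(im[225:305,215:295],None,fx=7,fy=7,interpolation=cv2.INTER_CUBIC))
f=lambda u,v:(150+u/2.3,110+v/2.3)
for nm,uv,h in [("board cL",(111,80),15),("board cR",(354,80),15),("jaw fix end top",(190,328),55),("jaw turn end top",(295,328),55),("jaw fix bottom",(190,290),15),("line",(239,323),45),("tip",(239,420),45),("hrear",(238,84),55),("hfront",(239,250),55),("tipL",(232,415),45),("tipR",(247,415),45)]:
    print(nm,wc(onz(W,f(*uv),h)).round(1))
```

```text
board cL [175.6  51.9  15. ]
board cR [175.4 -50.7  15. ]
jaw fix end top [79.8 18.3 55. ]
jaw turn end top [ 79.7 -25.1  55. ]
jaw fix bottom [77.3 20.8 15. ]
line [76.5 -2.  45. ]
tip [27.3 -1.9 45. ]
hrear [181.3  -1.6  55. ]
hfront [114.8  -2.   55. ]
tipL [30.   1.2 45. ]
tipR [30.  -5.5 45. ]
```

View pics/w10z.png

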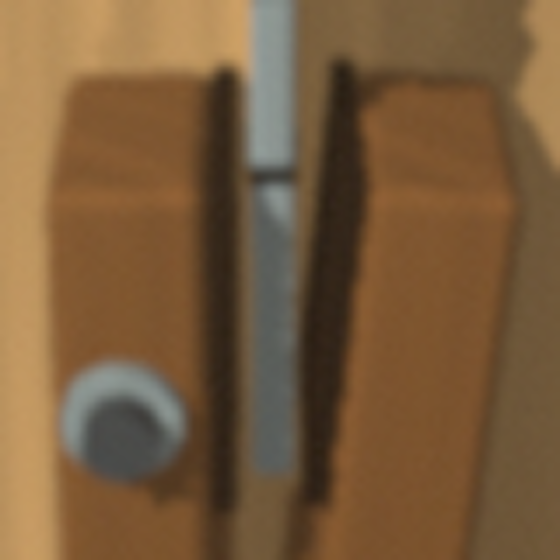

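>>> apply_moves --moves '[{"dx": -10, "dy": -50, "dz": 0, "rx": 0, "ry": 0, "rz": 0, "jaw": 50}, {"dx": -20, "dy": -100, "dz": 0, "rx": 0, "ry": 0, "rz": 0, "jaw": 50}, {"dx": -29, "dy": -147, "dz": 0, "rx": 0, "ry": 0, "rz": 0, "jaw": 50}, {"dx": -29, "dy": -147, "dz": 0, "rx": 0, "ry": 0, "rz": 0, "jaw": 50}, {"dx": -29, "dy": -147, "dz": 0, "rx": 0, "ry": 0, "rz": 0, "jaw": 50}]'

```text
clock: 14.02
tcp_pos: [514.7, -127.9, 252.6]
eef_rot: [[0.0, 0.98, -0.2], [0.0, -0.2, -0.98], [-1.0, 0.0, -0.001]]
contact_force: [0.5, 0.6, -0.2]
opening: 0.587
```

Run:
```python
from ov import *
o=ctrl.get_obs();print(o["tcp_pos"],o["contact_force"])
d=read_camera("wrist");C=cam(d,o);print(wc(-C[0].T@C[1]));
np.savez("w11",R=C[0],t=C[1],K=C[2],img=d["img"])
save(d,"w11",None,1.5)
uv=proj(C,cw((80,0,50))).astype(int);print(uv)
l,t=uv[0]-45,uv[1]-30
save(d,"w11z",(l,t,l+90,t+70),8);print(l,t)
```

```text
[ 514.68841044 -127.89984179  252.57812856] [ 0.51640442  0.58600856 -0.24642495]
[ 82.19449725  -2.0378058  322.93944214]
[250  86]
205 56
```

View pics/w11.png

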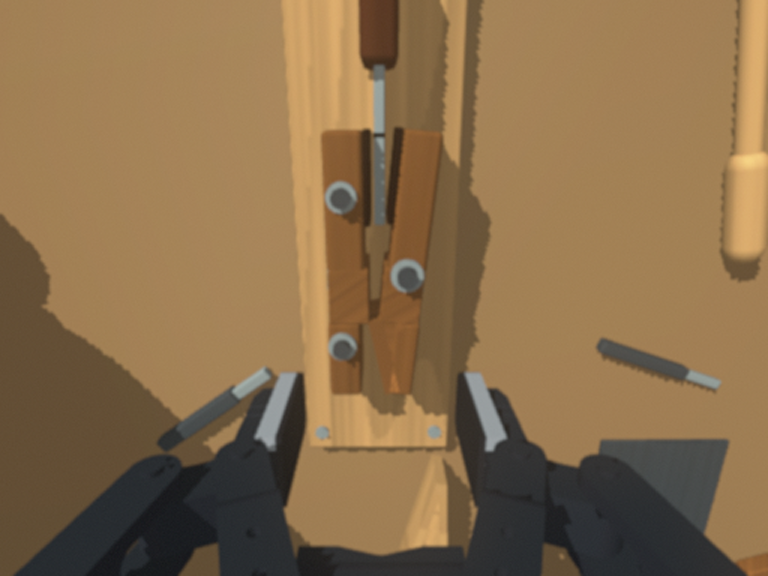

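View pics/w11z.png

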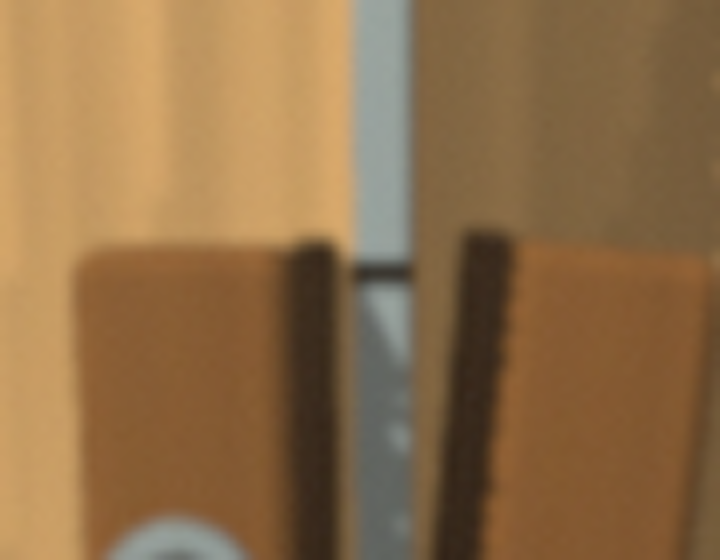

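Seen from straight above, the line lies about 2.7 mm inside the jaw ends (25 px at 9.5 px/mm). That is within tolerance but worth mending before wedging, so I'll regrasp and draw it out 2.7 mm.

>>> apply_moves --moves '[{"dx": 10, "dy": 50, "dz": 0, "rx": 0, "ry": 0, "rz": 0, "jaw": 40}, {"dx": 20, "dy": 100, "dz": 0, "rx": 0, "ry": 0, "rz": 0, "jaw": 40}, {"dx": 29, "dy": 146.5, "dz": -20, "rx": 0, "ry": 0, "rz": 0, "jaw": 40}, {"dx": 29, "dy": 146.5, "dz": -70, "rx": 0, "ry": 0, "rz": 0, "jaw": 40}, {"dx": 29, "dy": 146.5, "dz": -120, "rx": 0, "ry": 0, "rz": 0, "jaw": 40}, {"dx": 29, "dy": 146.5, "dz": -147, "rx": 0, "ry": 0, "rz": 0, "jaw": 40}, {"dx": 29, "dy": 146.5, "dz": -148, "rx": 0, "ry": 0, "rz": 0, "jaw": 40}]'

```text
clock: 14.95
tcp_pos: [541.7, 20.0, 102.0]
eef_rot: [[-0.006, 0.98, -0.197], [0.001, -0.197, -0.98], [-1.0, -0.006, 0.0]]
contact_force: [-1.4, 0.3, 0.3]
opening: 0.467
```

>>> apply_moves --moves '[{"dx": 0, "dy": 0, "dz": 0, "rx": 0, "ry": 0, "rz": 0, "jaw": 10}, {"dx": 0, "dy": 0, "dz": 0, "rx": 0, "ry": 0, "rz": 0, "jaw": 10}, {"dx": 0, "dy": 0, "dz": 0, "rx": 0, "ry": 0, "rz": 0, "jaw": 10}, {"dx": 0, "dy": 0, "dz": 0, "rx": 0, "ry": 0, "rz": 0, "jaw": 10}, {"dx": 0, "dy": 0, "dz": 0, "rx": 0, "ry": 0, "rz": 0, "jaw": 10}]'

```text
clock: 15.58
tcp_pos: [544.9, 18.4, 106.0]
eef_rot: [[0.003, 0.98, -0.199], [0.0, -0.199, -0.98], [-1.0, 0.003, -0.001]]
contact_force: [-1.6, 2.7, 7.0]
opening: 0.222
```

>>> apply_moves --moves '[{"dx": 0.2, "dy": 1.3, "dz": 0, "rx": 0, "ry": 0, "rz": 0, "jaw": 10}, {"dx": 0.5, "dy": 2.6, "dz": 0, "rx": 0, "ry": 0, "rz": 0, "jaw": 10}, {"dx": 0.5, "dy": 2.6, "dz": 0, "rx": 0, "ry": 0, "rz": 0, "jaw": 10}, {"dx": 0.5, "dy": 2.6, "dz": 0, "rx": 0, "ry": 0, "rz": 0, "jaw": 10}]'

```text
clock: 16.08
tcp_pos: [545.3, 19.6, 106.0]
eef_rot: [[0.002, 0.98, -0.199], [-0.002, -0.199, -0.98], [-1.0, 0.003, 0.002]]
contact_force: [-1.6, -4.1, 6.0]
opening: 0.221
```

Run:
```python
from ov import *
o=ctrl.get_obs();print(o["tcp_pos"],o["contact_force"],o["ft_torque"])
d=read_camera("side");save(d,"s12",(220,180,310,240),8)
```

```text
[545.29162536  19.63594267 106.00967405] [-1.63292888 -4.12876631  5.96870521] [-0.71119607  0.22950001 -0.05481096]
```

View pics/s12.png

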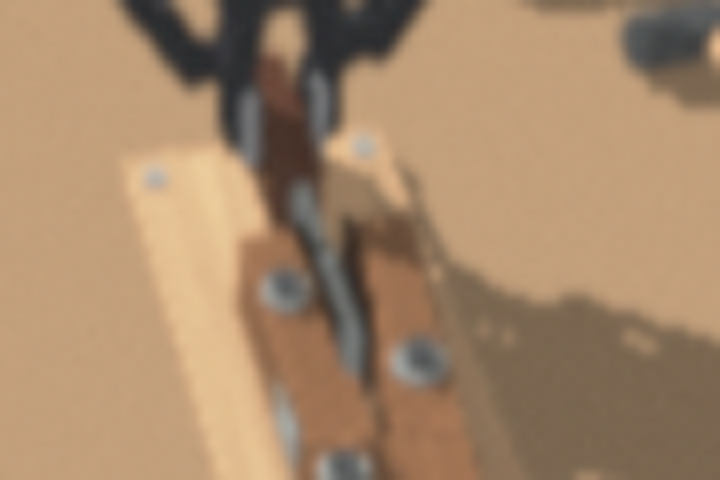

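>>> apply_moves --moves '[{"dx": 0, "dy": 0, "dz": 1, "rx": 0, "ry": 0, "rz": 0, "jaw": 10}, {"dx": 0, "dy": 0, "dz": 2, "rx": 0, "ry": 0, "rz": 0, "jaw": 10}, {"dx": 0, "dy": 0, "dz": 2, "rx": 0, "ry": 0, "rz": 0, "jaw": 10}]'

```text
clock: 16.5
tcp_pos: [543.9, 21.1, 106.1]
eef_rot: [[-0.001, 0.98, -0.199], [0.0, -0.199, -0.98], [-1.0, -0.001, -0.0]]
contact_force: [-0.6, -0.5, -0.5]
opening: 0.218
```

>>> apply_moves --moves '[{"dx": 0, "dy": 0, "dz": 0, "rx": 0, "ry": 0, "rz": 0, "jaw": 26}, {"dx": 0, "dy": 0, "dz": 0, "rx": 0, "ry": 0, "rz": 0, "jaw": 32}, {"dx": 0, "dy": 0, "dz": 0, "rx": 0, "ry": 0, "rz": 0, "jaw": 36}, {"dx": 0, "dy": 0, "dz": 0, "rx": 0, "ry": 0, "rz": 0, "jaw": 40}, {"dx": 0, "dy": 0, "dz": 15, "rx": 0, "ry": 0, "rz": 0, "jaw": 40}, {"dx": 0, "dy": 0, "dz": 60, "rx": 0, "ry": 0, "rz": 0, "jaw": 45}, {"dx": 0, "dy": 0, "dz": 120, "rx": 0, "ry": 0, "rz": 0, "jaw": 50}, {"dx": -10, "dy": -50, "dz": 146, "rx": 0, "ry": 0, "rz": 0, "jaw": 50}, {"dx": -20, "dy": -100, "dz": 146, "rx": 0, "ry": 0, "rz": 0, "jaw": 50}, {"dx": -29, "dy": -149, "dz": 146, "rx": 0, "ry": 0, "rz": 0, "jaw": 50}, {"dx": -29, "dy": -149, "dz": 146, "rx": 0, "ry": 0, "rz": 0, "jaw": 50}, {"dx": -29, "dy": -149, "dz": 146, "rx": 0, "ry": 0, "rz": 0, "jaw": 50}]'

```text
clock: 18.0
tcp_pos: [515.3, -127.9, 253.1]
eef_rot: [[0.001, 0.98, -0.2], [0.0, -0.2, -0.98], [-1.0, 0.001, -0.0]]
contact_force: [0.2, 0.2, 0.2]
opening: 0.587
```

Run:
```python
from ov import *
o=ctrl.get_obs();print(o["tcp_pos"],o["contact_force"])
d=read_camera("wrist");C=cam(d,o)
np.savez("w13",R=C[0],t=C[1],K=C[2],img=d["img"])
uv=proj(C,cw((80,0,50))).astype(int)
l,t=uv[0]-45,uv[1]-30
save(d,"w13z",(l,t,l+90,t+70),8);print(l,t)
```

```text
[ 515.33433193 -127.87072439  253.13129073] [0.17804582 0.15231947 0.16526923]
204 56
```

View pics/w13z.png

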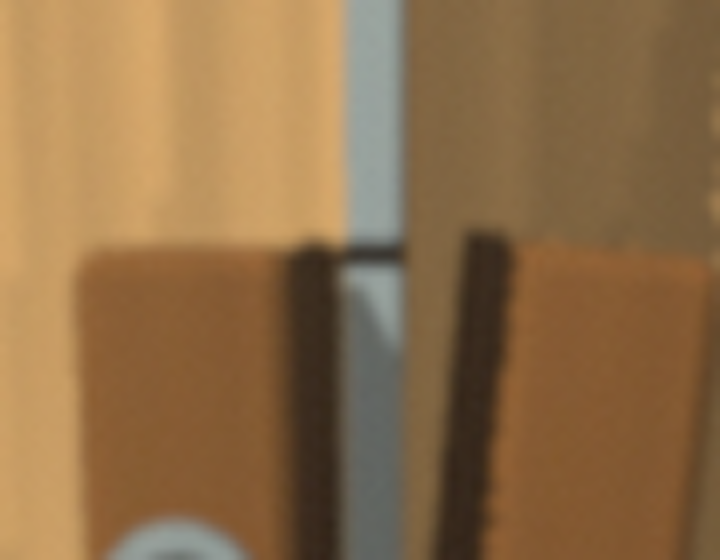

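The line is now about 0.7 mm from the jaw ends and the blade rests on the fixed jaw. Next is the wedge, after checking what stands near it.

Run:
```python
from h import *
C=load();S=C["scene"]
for nm,uv,z in [("drillbase r",(222,85),0),("drillbase l",(183,97),0),("base front",(165,68),0),("purple a",(228,96),17),("purple b",(239,114),17),("sheet",(152,142),0),("punch_b",(163,169),5),("punch_a",(257,140),5)]:
    print(nm,onz(S,uv,z).round())
```

```text
drillbase r [ 332. -566.   -0.]
drillbase l [ 499. -567.    0.]
base front [ 492. -782.   -0.]
purple a [ 352. -471.   17.]
purple b [ 363. -359.   17.]
sheet [ 688. -386.    0.]
punch_b [ 700. -245.    5.]
punch_a [ 365. -220.    5.]
```

>>> apply_moves --moves '[{"dx": -8, "dy": -55, "dz": 0, "rx": 0, "ry": 0, "rz": -5, "jaw": 50}, {"dx": -16, "dy": -110, "dz": 0, "rx": 0, "ry": 0, "rz": -10, "jaw": 50}, {"dx": -22, "dy": -165, "dz": 0, "rx": 0, "ry": 0, "rz": -10, "jaw": 50}, {"dx": -25, "dy": -215, "dz": 0, "rx": 0, "ry": 0, "rz": -10, "jaw": 50}, {"dx": -25, "dy": -215, "dz": 0, "rx": 0, "ry": 0, "rz": -10, "jaw": 50}, {"dx": -25, "dy": -215, "dz": 0, "rx": 0, "ry": 0, "rz": -10, "jaw": 50}]'

```text
clock: 18.8
tcp_pos: [490.7, -341.7, 252.0]
eef_rot: [[-0.001, 0.931, -0.365], [0.001, -0.365, -0.931], [-1.0, -0.001, -0.001]]
contact_force: [0.2, -0.1, -0.8]
opening: 0.59
```

Run:
```python
from ov import *
o=ctrl.get_obs();print(o["tcp_pos"],o["eef_rot"].round(3).tolist())
d=read_camera("wrist");C=cam(d,o)
np.savez("w14",R=C[0],t=C[1],K=C[2],img=d["img"])
save(d,"w14",None,1.5)
```

```text
[ 490.72239006 -341.65771798  252.03989232] [[-0.001, 0.931, -0.365], [0.001, -0.365, -0.931], [-1.0, -0.001, -0.001]]
```

View pics/w14.png

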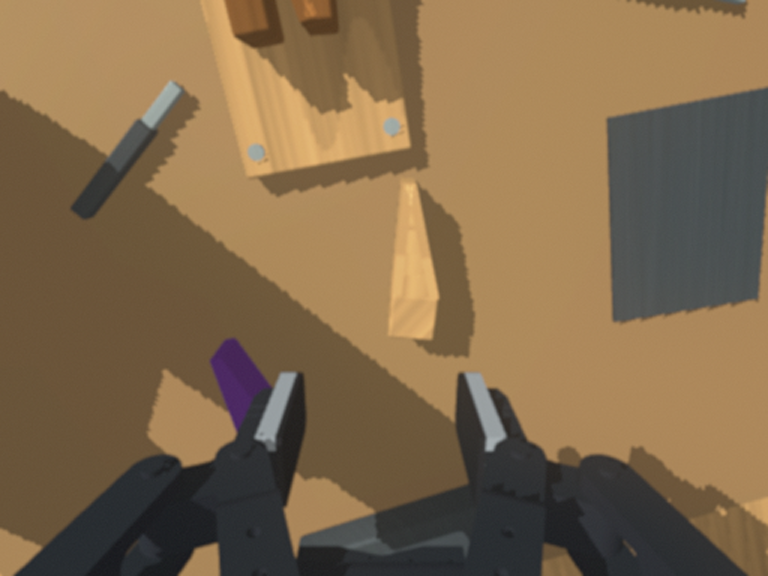

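Run:
```python
import numpy as np,cv2
im=np.load("w14.npz")["img"][:,:,::-1]
cv2.imwrite("pics/w14z.png",cv2.resize(im[112:232,245:325],None,fx=5,fy=5,interpolation=cv2.INTER_CUBIC))
```

```text
(no output)
```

View pics/w14z.png

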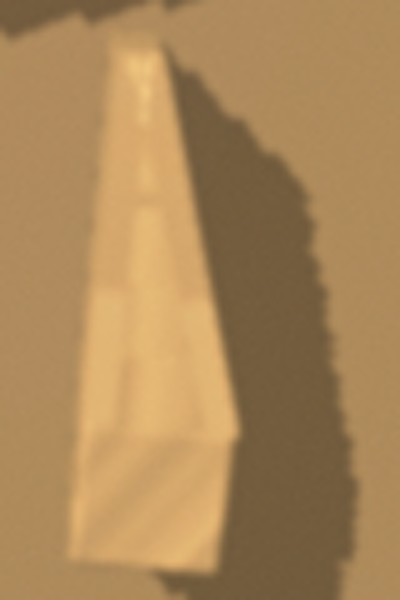

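Run:
```python
from ov import *
z=np.load("w14.npz"); W=(z["R"],z["t"],z["K"])
a=lambda u,v:(245+u/5-.4,112+v/5-.4)
o=[(W,(85,7,34),a(167,55),1),(W,(15,-15,34),a(238,438),1),(W,(-15,-15,34),a(219,571),1),(W,(-15,15,34),a(80,563),1)]
p,r=fitpose(o,0,[500,-375,1.2]); print(p,r.round(1).tolist())
im=cv2.resize(z["img"][112:232,245:325,::-1],None,fx=5,fy=5,interpolation=cv2.INTER_CUBIC)
c,s=np.cos(p[2]),np.sin(p[2])
def pt(P):
    w=[p[0]+c*P[0]-s*P[1],p[1]+s*P[0]+c*P[1],P[2]]; u=(proj(W,w)-[245,112]+.4)*5; return tuple(int(x) for x in u)
for h in (0,34):
    q=[(85,7),(85,15),(-15,15),(-15,-15),(15,-15)]
    for i in range(5): cv2.line(im,pt((*q[i],h)),pt((*q[(i+1)%5],h)),(0,0,255) if h else (0,255,0),1,cv2.LINE_AA)
cv2.imwrite("pics/w14o.png",im)
C=load()
for nm,P in [("head",(0,0,17)),("tip",(85,11,17))]:
    w=[p[0]+c*P[0]-s*P[1],p[1]+s*P[0]+c*P[1],P[2]]; print(nm,np.round(w,1),proj(C["scene"],w).round(1),proj(C["side"],w).round(1))
```

```text
[ 498.03890244 -381.73873404    1.1108836 ] [[-0.1, -0.5], [0.5, -0.7], [0.5, 1.2], [-2.0, 0.5]]
head [ 498.  -381.7   17. ] [202.5 121.8] [307.9 310.9]
tip [ 525.9 -300.7   17. ] [204.8 138.3] [300.6 281. ]
```

View pics/w14o.png

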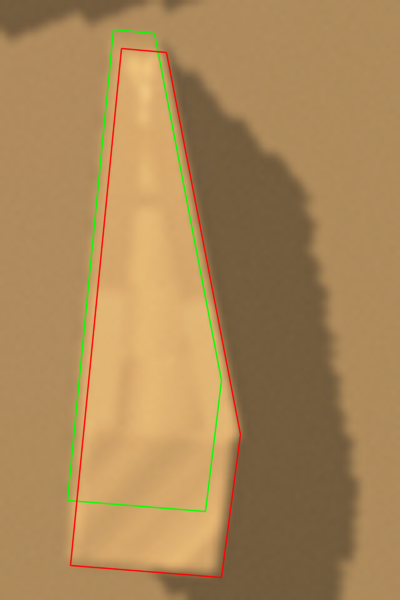

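>>> apply_moves --moves '[{"dx": 4, "dy": -20, "dz": -40, "rx": 0, "ry": 0, "rz": -4.9, "jaw": 58}, {"dx": 7.3, "dy": -40, "dz": -90, "rx": 0, "ry": 0, "rz": -4.9, "jaw": 58}, {"dx": 7.3, "dy": -40, "dz": -135, "rx": 0, "ry": 0, "rz": -4.9, "jaw": 58}, {"dx": 7.3, "dy": -40, "dz": -160, "rx": 0, "ry": 0, "rz": -4.9, "jaw": 58}, {"dx": 7.3, "dy": -40, "dz": -172, "rx": 0, "ry": 0, "rz": -4.9, "jaw": 58}, {"dx": 7.3, "dy": -40, "dz": -174, "rx": 0, "ry": 0, "rz": -4.9, "jaw": 58}, {"dx": 7.3, "dy": -40, "dz": -174, "rx": 0, "ry": 0, "rz": -4.9, "jaw": 58}]'

```text
clock: 19.73
tcp_pos: [498.5, -383.2, 79.9]
eef_rot: [[0.002, 0.896, -0.444], [-0.002, -0.444, -0.896], [-1.0, 0.002, 0.001]]
contact_force: [-0.1, -1.2, -1.1]
opening: 0.679
```

Run:
```python
from ov import *
o=ctrl.get_obs();print(o["tcp_pos"],o["contact_force"])
d=read_camera("wrist");C=cam(d,o)
np.savez("w15",R=C[0],t=C[1],K=C[2],img=d["img"])
save(d,"w15",(130,120,390,384),2.2)
```

```text
[ 498.47103929 -383.24699597   79.87862383] [-0.12600775 -1.16381776 -1.1463805 ]
```

View pics/w15.png

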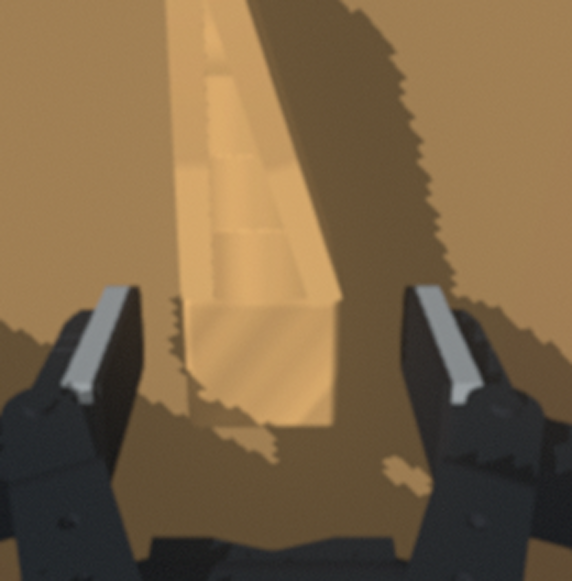

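Run:
```python
from h import *
o=ctrl.get_obs();z=np.load("w15.npz");W=(z["R"],z["t"],z["K"]);p=np.array(o["tcp_pos"]);R=o["eef_rot"]
f=lambda u,v:(130+u/2.2,120+v/2.2)
for nm,uv in [("front",(190,300)),("frontR",(338,300)),("butt",(262,428)),("buttR",(333,425))]:
    print(nm,(R.T@(onz(W,f(*uv),34)-p)).round(1))
```

```text
front [ 46.1 -15.1 -15.8]
frontR [ 46.1  12.5 -15.8]
butt [46.1 -1.8 13.3]
buttR [46.2 12.4 12.6]
```

>>> apply_moves --moves '[{"dx": -1.4, "dy": 0.7, "dz": 0, "rx": 0, "ry": 0, "rz": 0, "jaw": 50}, {"dx": -1.4, "dy": 0.7, "dz": 0, "rx": 0, "ry": 0, "rz": 0, "jaw": 36}, {"dx": -1.4, "dy": 0.7, "dz": 0, "rx": 0, "ry": 0, "rz": 0, "jaw": 20}, {"dx": -1.4, "dy": 0.7, "dz": 0, "rx": 0, "ry": 0, "rz": 0, "jaw": 15}, {"dx": -1.4, "dy": 0.7, "dz": 0, "rx": 0, "ry": 0, "rz": 0, "jaw": 15}, {"dx": -1.4, "dy": 0.7, "dz": 0, "rx": 0, "ry": 0, "rz": 0, "jaw": 15}, {"dx": -1.4, "dy": 0.7, "dz": 0, "rx": 0, "ry": 0, "rz": 0, "jaw": 15}]'

```text
clock: 20.65
tcp_pos: [496.4, -382.8, 79.1]
eef_rot: [[0.001, 0.896, -0.445], [-0.001, -0.445, -0.896], [-1.0, 0.001, 0.0]]
contact_force: [0.1, 0.2, 5.3]
opening: 0.339
```

>>> apply_moves --moves '[{"dx": 0, "dy": 0, "dz": 10, "rx": 0, "ry": 0, "rz": 0, "jaw": 15}, {"dx": 0, "dy": 0, "dz": 40, "rx": 0, "ry": 0, "rz": 0, "jaw": 15}, {"dx": 0, "dy": 0, "dz": 60, "rx": 0, "ry": 0, "rz": 0, "jaw": 15}, {"dx": 0, "dy": 0, "dz": 60, "rx": 0, "ry": 0, "rz": 0, "jaw": 15}]'

```text
clock: 21.15
tcp_pos: [497.1, -383.3, 140.8]
eef_rot: [[0.003, 0.896, -0.445], [-0.003, -0.445, -0.896], [-1.0, 0.004, 0.001]]
contact_force: [-0.6, -0.5, -0.5]
opening: 0.342
```

Run:
```python
from ov import *
o=ctrl.get_obs();print(o["tcp_pos"],o["eef_rot"].round(3).tolist(),o["contact_force"])
p=np.array(o["tcp_pos"]); print("clamp",wc(p).round(1),"yaw diff deg",np.degrees(np.arctan2(-o["eef_rot"][1,2],-o["eef_rot"][0,2])-CL[2]).round(2))
d=read_camera("wrist");C=cam(d,o)
np.savez("w16",R=C[0],t=C[1],K=C[2],img=d["img"])
save(d,"w16",None,1.5)
for y in(-7.7,): print("pre pose world", cw((-85-90,y,0)))
```

```text
[ 497.14191649 -383.31612126  140.76518431] [[0.003, 0.896, -0.445], [-0.003, -0.445, -0.896], [-1.0, 0.004, 0.001]] [-0.55386876 -0.53060724 -0.5371518 ]
clamp [-254.3  -35.8  140.8] yaw diff deg -14.95
pre pose world [ 485.31462422 -300.04694549    0.        ]
```

View pics/w16.png

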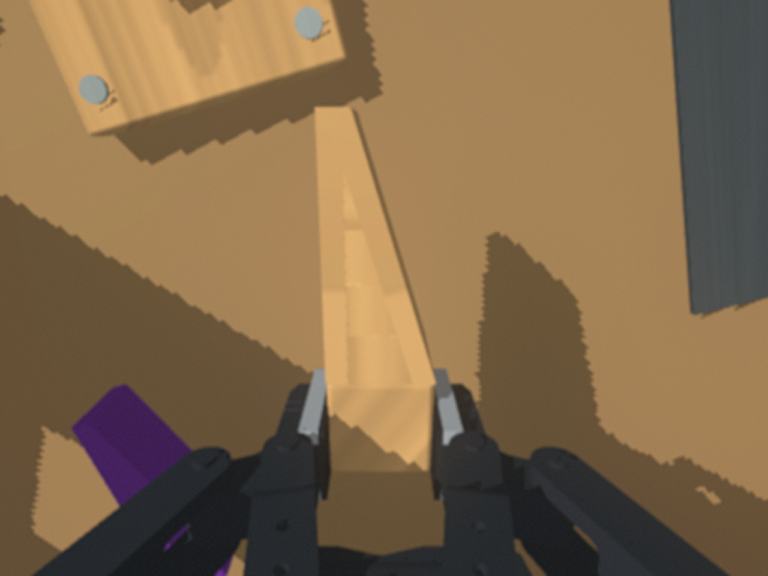

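>>> apply_moves --moves '[{"dx": -4, "dy": 20, "dz": 0, "rx": 0, "ry": 0, "rz": 8, "jaw": 15}, {"dx": -9, "dy": 50, "dz": -10, "rx": 0, "ry": 0, "rz": 15, "jaw": 15}, {"dx": -12.8, "dy": 78, "dz": -30, "rx": 0, "ry": 0, "rz": 15, "jaw": 15}, {"dx": -12.8, "dy": 78, "dz": -41, "rx": 0, "ry": 0, "rz": 15, "jaw": 15}, {"dx": -12.8, "dy": 78, "dz": -41, "rx": 0, "ry": 0, "rz": 15, "jaw": 15}, {"dx": -12.8, "dy": 78, "dz": -41, "rx": 0, "ry": 0, "rz": 15, "jaw": 15}]'

```text
clock: 21.95
tcp_pos: [483.7, -305.5, 97.7]
eef_rot: [[0.001, 0.98, -0.198], [-0.001, -0.198, -0.98], [-1.0, 0.001, 0.001]]
contact_force: [-0.2, 0.3, -1.5]
opening: 0.339
```

Run:
```python
from ov import *
o=ctrl.get_obs();print(o["tcp_pos"],o["eef_rot"].round(3).tolist(),o["contact_force"])
p=np.array(o["tcp_pos"]); print("clamp",wc(p).round(1),"yaw diff deg",np.degrees(np.arctan2(-o["eef_rot"][1,2],-o["eef_rot"][0,2])-CL[2]).round(2))
d=read_camera("wrist");C=cam(d,o)
np.savez("w17",R=C[0],t=C[1],K=C[2],img=d["img"])
save(d,"w17",(150,0,370,300),2)
```

```text
[ 483.68834847 -305.45833546   97.72650394] [[0.001, 0.98, -0.198], [-0.001, -0.198, -0.98], [-1.0, 0.001, 0.001]] [-0.15711111  0.28750991 -1.51678103]
clamp [-180.6   -7.2   97.7] yaw diff deg 0.01
```

View pics/w17.png

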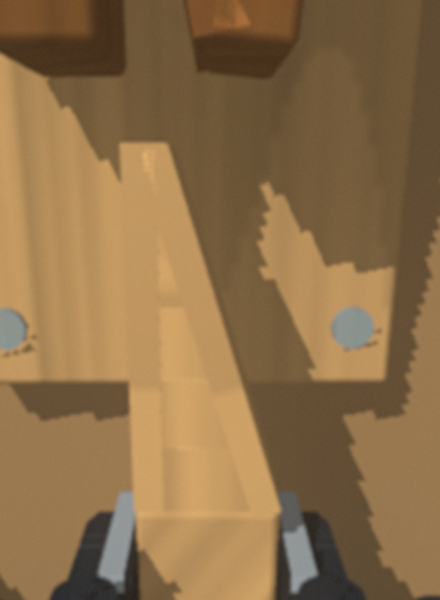

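>>> apply_moves --moves '[{"dx": 0.5, "dy": 8.2, "dz": -1, "rx": 0, "ry": 0, "rz": 0, "jaw": 15}, {"dx": 1.8, "dy": 16.3, "dz": -1.5, "rx": 0, "ry": 0, "rz": 0, "jaw": 15}, {"dx": 3, "dy": 22.3, "dz": -2, "rx": 0, "ry": 0, "rz": 0, "jaw": 15}, {"dx": 4.2, "dy": 28.3, "dz": -2, "rx": 0, "ry": 0, "rz": 0, "jaw": 15}, {"dx": 5.2, "dy": 33.3, "dz": -2, "rx": 0, "ry": 0, "rz": 0, "jaw": 15}, {"dx": 5.2, "dy": 33.3, "dz": -2, "rx": 0, "ry": 0, "rz": 0, "jaw": 15}]'

```text
clock: 22.75
tcp_pos: [488.6, -270.6, 95.4]
eef_rot: [[0.0, 0.98, -0.197], [0.0, -0.197, -0.98], [-1.0, 0.0, -0.0]]
contact_force: [0.9, -0.4, -0.7]
opening: 0.341
```

Run:
```python
from ov import *
o=ctrl.get_obs();print(o["tcp_pos"],o["eef_rot"].round(3).tolist(),o["contact_force"])
p=np.array(o["tcp_pos"]); print("clamp",wc(p).round(1))
d=read_camera("wrist");C=cam(d,o)
np.savez("w18",R=C[0],t=C[1],K=C[2],img=d["img"])
save(d,"w18",(150,0,370,300),2)
```

```text
[ 488.63888605 -270.63408085   95.41472215] [[0.0, 0.98, -0.197], [0.0, -0.197, -0.98], [-1.0, 0.0, -0.0]] [ 0.92037164 -0.41938723 -0.68412014]
clamp [-145.5   -5.1   95.4]
```

View pics/w18.png

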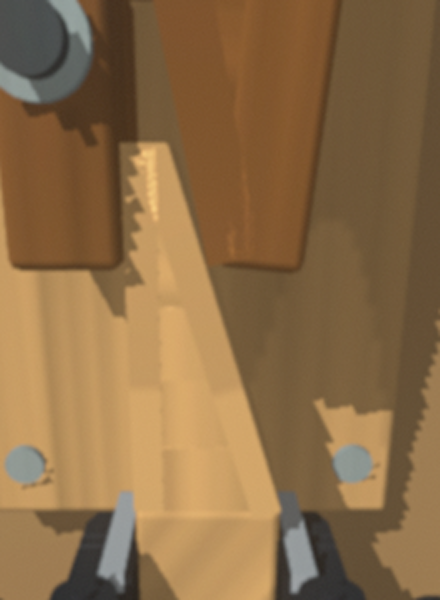

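The thin end is about 20 mm in the gap, with its straight side along the bolted half (edges at px 120 and 122) and no force yet. Pushing on.

>>> apply_moves --moves '[{"dx": 0.8, "dy": 4, "dz": 0, "rx": 0, "ry": 0, "rz": 0, "jaw": 15}, {"dx": 1.6, "dy": 8, "dz": 0, "rx": 0, "ry": 0, "rz": 0, "jaw": 15}, {"dx": 2.4, "dy": 12, "dz": 0, "rx": 0, "ry": 0, "rz": 0, "jaw": 15}, {"dx": 2.4, "dy": 12, "dz": 0, "rx": 0, "ry": 0, "rz": 0, "jaw": 15}]'

```text
clock: 23.3
tcp_pos: [491.0, -258.7, 95.4]
eef_rot: [[-0.0, 0.98, -0.197], [0.0, -0.197, -0.98], [-1.0, -0.0, -0.0]]
contact_force: [0.2, 0.8, -1.1]
opening: 0.341
```

>>> apply_moves --moves '[{"dx": 0.8, "dy": 4, "dz": 0, "rx": 0, "ry": 0, "rz": 0, "jaw": 15}, {"dx": 1.6, "dy": 8, "dz": 0, "rx": 0, "ry": 0, "rz": 0, "jaw": 15}, {"dx": 1.6, "dy": 8, "dz": 0, "rx": 0, "ry": 0, "rz": 0, "jaw": 15}]'

```text
clock: 23.68
tcp_pos: [492.6, -250.6, 95.4]
eef_rot: [[-0.0, 0.98, -0.197], [0.0, -0.197, -0.98], [-1.0, -0.0, -0.0]]
contact_force: [-0.3, 0.4, -0.0]
opening: 0.341
```

>>> apply_moves --moves '[{"dx": 0.4, "dy": 2, "dz": -1, "rx": 0, "ry": 0, "rz": 0, "jaw": 15}, {"dx": 0.8, "dy": 4, "dz": -1, "rx": 0, "ry": 0, "rz": 0, "jaw": 15}, {"dx": 0.8, "dy": 4, "dz": -1, "rx": 0, "ry": 0, "rz": 0, "jaw": 15}]'

```text
clock: 24.05
tcp_pos: [493.3, -246.9, 94.3]
eef_rot: [[-0.0, 0.98, -0.198], [0.0, -0.198, -0.98], [-1.0, -0.0, -0.0]]
contact_force: [-1.5, 0.2, -2.1]
opening: 0.34
```

Run:
```python
from ov import *
o=ctrl.get_obs();print(o["tcp_pos"],o["contact_force"])
p=np.array(o["tcp_pos"]); print("clamp",wc(p).round(1))
d=read_camera("wrist");C=cam(d,o)
save(d,"w19",(150,0,370,300),2)
```

```text
[ 493.32615268 -246.86535722   94.30950852] [-1.49435839  0.15391327 -2.09600703]
clamp [-121.3   -5.    94.3]
```

View pics/w19.png

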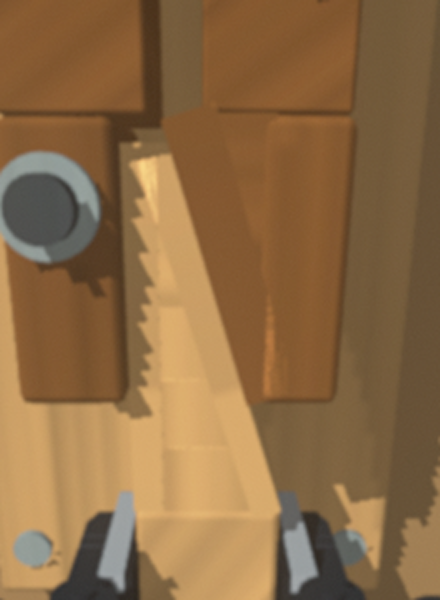

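>>> apply_moves --moves '[{"dx": 0.4, "dy": 2, "dz": 0, "rx": 0, "ry": 0, "rz": 0, "jaw": 15}, {"dx": 0.8, "dy": 4, "dz": 0, "rx": 0, "ry": 0, "rz": 0, "jaw": 15}, {"dx": 0.8, "dy": 4, "dz": 0, "rx": 0, "ry": 0, "rz": 0, "jaw": 15}]'

```text
clock: 24.48
tcp_pos: [494.0, -244.0, 94.6]
eef_rot: [[-0.0, 0.98, -0.197], [-0.002, -0.197, -0.98], [-1.0, 0.0, 0.002]]
contact_force: [-3.8, -5.3, -0.7]
opening: 0.342
```

>>> apply_moves --moves '[{"dx": 0.4, "dy": 2, "dz": 0, "rx": 0, "ry": 0, "rz": 0, "jaw": 15}, {"dx": 0.6, "dy": 3, "dz": 0, "rx": 0, "ry": 0, "rz": 0, "jaw": 15}, {"dx": 0.6, "dy": 3, "dz": 0, "rx": 0, "ry": 0, "rz": 0, "jaw": 15}, {"dx": 0.6, "dy": 3, "dz": 0, "rx": 0, "ry": 0, "rz": 0, "jaw": 15}]'

```text
clock: 24.98
tcp_pos: [494.3, -243.1, 95.0]
eef_rot: [[-0.0, 0.981, -0.196], [-0.006, -0.196, -0.981], [-1.0, 0.001, 0.006]]
contact_force: [-4.5, -12.9, -1.2]
opening: 0.34
```

Run:
```python
from ov import *
o=ctrl.get_obs();print(o["tcp_pos"],o["contact_force"],wc(o["tcp_pos"]).round(1))
d=read_camera("wrist");save(d,"w20",(150,0,370,300),2)
d=read_camera("side");save(d,"s20",(230,180,310,260),7)
```

```text
[ 494.30488975 -243.05388198   94.95492312] [ -4.47329989 -12.87688184  -1.1619667 ] [-117.4   -5.2   95. ]
```

View pics/w20.png

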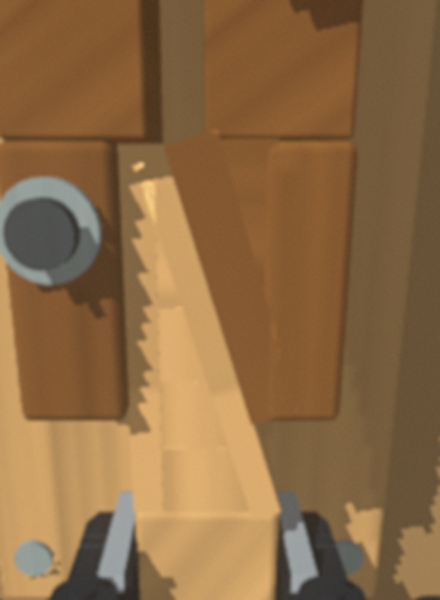

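View pics/s20.png

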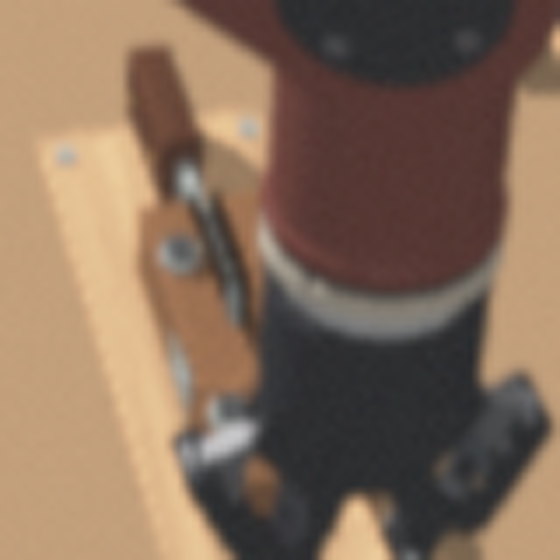

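>>> apply_moves --moves '[{"dx": 0.3, "dy": 1.5, "dz": 0, "rx": 0, "ry": 0, "rz": 0, "jaw": 15}, {"dx": 0.6, "dy": 3, "dz": 0, "rx": 0, "ry": 0, "rz": 0, "jaw": 15}, {"dx": 0.6, "dy": 3, "dz": 0, "rx": 0, "ry": 0, "rz": 0, "jaw": 15}, {"dx": 0.6, "dy": 3, "dz": 0, "rx": 0, "ry": 0, "rz": 0, "jaw": 15}]'

```text
clock: 25.58
tcp_pos: [494.5, -242.3, 95.3]
eef_rot: [[-0.001, 0.981, -0.196], [-0.01, -0.196, -0.981], [-1.0, 0.001, 0.01]]
contact_force: [-8.9, -23.1, -3.4]
opening: 0.338
```

>>> apply_moves --moves '[{"dx": 0, "dy": 0, "dz": 0, "rx": 0, "ry": 0, "rz": 0, "jaw": 40}, {"dx": 0, "dy": 0, "dz": 0, "rx": 0, "ry": 0, "rz": 0, "jaw": 45}, {"dx": 0, "dy": 0, "dz": 0, "rx": 0, "ry": 0, "rz": 0, "jaw": 45}, {"dx": -0.8, "dy": -4, "dz": 5, "rx": 0, "ry": 0, "rz": 0, "jaw": 45}, {"dx": -0.8, "dy": -4, "dz": 30, "rx": 0, "ry": 0, "rz": 0, "jaw": 45}, {"dx": -0.8, "dy": -4, "dz": 80, "rx": 0, "ry": 0, "rz": 0, "jaw": 45}, {"dx": -0.8, "dy": -4, "dz": 130, "rx": 0, "ry": 0, "rz": 0, "jaw": 45}, {"dx": 10, "dy": 30, "dz": 160, "rx": 0, "ry": 0, "rz": 0, "jaw": 45}, {"dx": 22, "dy": 90, "dz": 160, "rx": 0, "ry": 0, "rz": 0, "jaw": 45}, {"dx": 25, "dy": 115, "dz": 160, "rx": 0, "ry": 0, "rz": 0, "jaw": 45}, {"dx": 25, "dy": 115, "dz": 160, "rx": 0, "ry": 0, "rz": 0, "jaw": 45}]'

```text
clock: 26.95
tcp_pos: [520.6, -120.3, 254.9]
eef_rot: [[0.001, 0.981, -0.194], [0.0, -0.194, -0.981], [-1.0, 0.001, -0.0]]
contact_force: [0.3, -1.0, -1.5]
opening: 0.527
```

Run:
```python
from ov import *
o=ctrl.get_obs();print(o["tcp_pos"],o["contact_force"],wc(o["tcp_pos"]).round(1))
d=read_camera("wrist");C=cam(d,o);np.savez("w21",R=C[0],t=C[1],K=C[2],img=d["img"])
save(d,"w21",None,1.5)
uv=proj(C,cw((80,0,50))).astype(int);l,t=uv[0]-45,max(0,uv[1]-30);save(d,"w21z",(l,t,l+90,t+70),8);print(l,t)
uv=proj(C,cw((-80,0,50))).astype(int);l,t=uv[0]-45,uv[1]-45;save(d,"w21t",(l,t,l+90,t+75),8);print(l,t)
d=read_camera("side");save(d,"s21",(230,180,320,280),6)
```

```text
[ 520.58760819 -120.30072397  254.91959069] [ 0.33478196 -0.96593967 -1.45247232] [  8.2  -6.6 254.9]
200 67
201 221
```

View pics/w21.png

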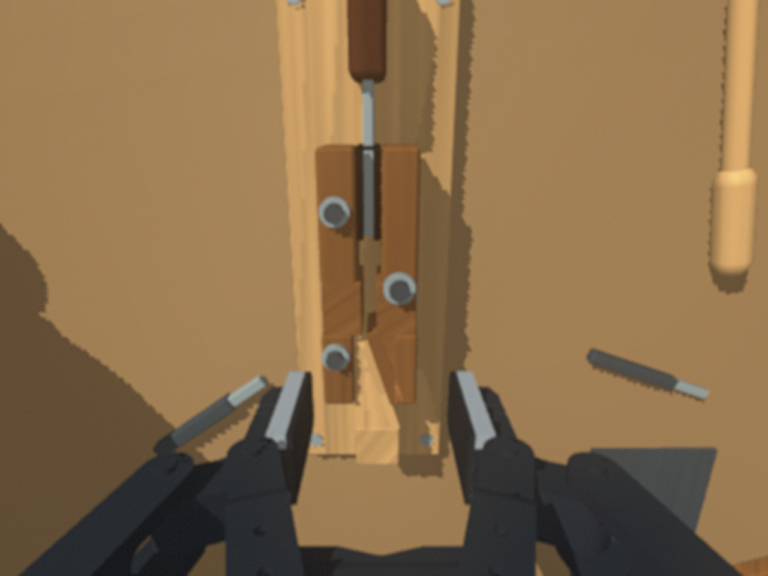

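View pics/w21z.png

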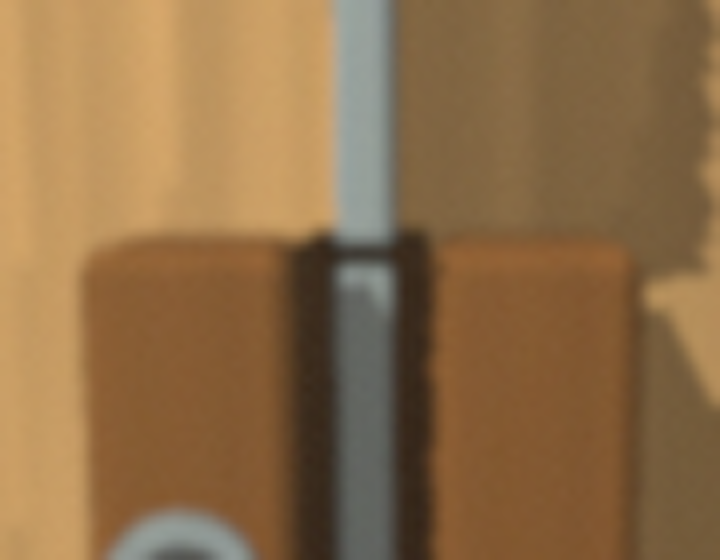

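View pics/s21.png

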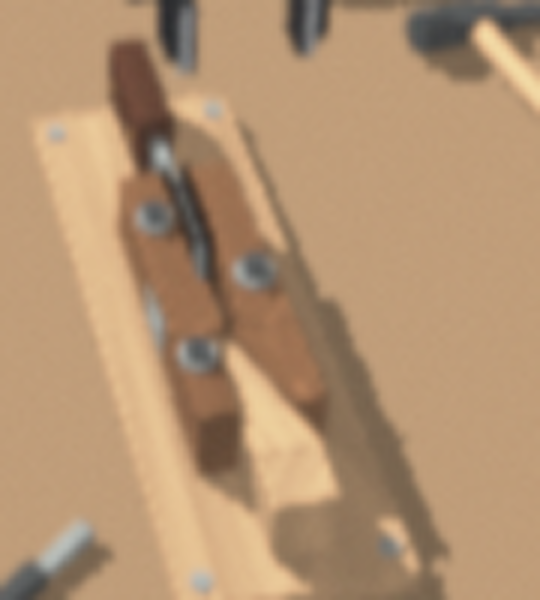

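The jaws are parallel and closed on the blade. The line sits about 0.5 mm inside their ends and the wedge is deep in. To make sure it is tight without the gripper's side constraint, I'll press its butt with the closed fingers.

>>> apply_moves --moves '[{"dx": -12, "dy": -55, "dz": 0, "rx": 0, "ry": 0, "rz": 0, "jaw": 0}, {"dx": -24, "dy": -110, "dz": 0, "rx": 0, "ry": 0, "rz": 0, "jaw": 0}, {"dx": -34.2, "dy": -163, "dz": 0, "rx": 0, "ry": 0, "rz": 0, "jaw": 0}, {"dx": -34.2, "dy": -163, "dz": -50, "rx": 0, "ry": 0, "rz": 0, "jaw": 0}, {"dx": -34.2, "dy": -163, "dz": -100, "rx": 0, "ry": 0, "rz": 0, "jaw": 0}, {"dx": -34.2, "dy": -163, "dz": -145, "rx": 0, "ry": 0, "rz": 0, "jaw": 0}, {"dx": -34.2, "dy": -163, "dz": -156, "rx": 0, "ry": 0, "rz": 0, "jaw": 0}, {"dx": -34.2, "dy": -163, "dz": -156, "rx": 0, "ry": 0, "rz": 0, "jaw": 0}]'

```text
clock: 28.05
tcp_pos: [485.9, -285.8, 98.5]
eef_rot: [[-0.001, 0.98, -0.199], [0.0, -0.199, -0.98], [-1.0, -0.001, -0.0]]
contact_force: [0.5, 0.3, 0.7]
opening: 0.001
```

Run:
```python
from ov import *
o=ctrl.get_obs();print(o["tcp_pos"],o["contact_force"],wc(o["tcp_pos"]).round(1))
d=read_camera("wrist");save(d,"w22",(130,100,390,384),2)
```

```text
[ 485.87920068 -285.81639447   98.48888912] [0.47377253 0.29487993 0.7193749 ] [-160.9   -5.4   98.5]
```

View pics/w22.png

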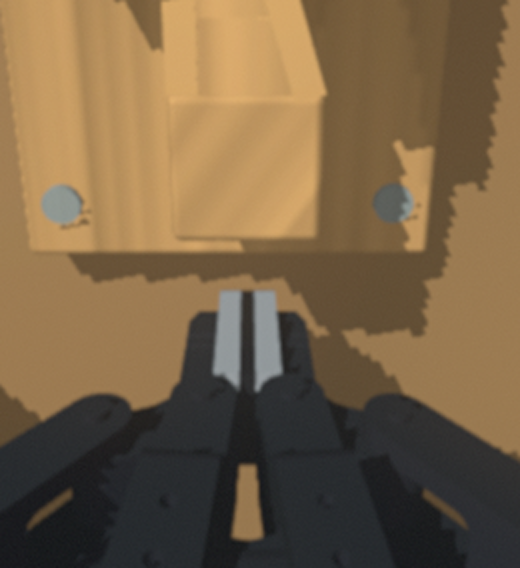

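>>> apply_moves --moves '[{"dx": 1.2, "dy": 6, "dz": 0, "rx": 0, "ry": 0, "rz": 0, "jaw": 0}, {"dx": 2.4, "dy": 12, "dz": 0, "rx": 0, "ry": 0, "rz": 0, "jaw": 0}, {"dx": 3, "dy": 15, "dz": 0, "rx": 0, "ry": 0, "rz": 0, "jaw": 0}, {"dx": 3, "dy": 15, "dz": 0, "rx": 0, "ry": 0, "rz": 0, "jaw": 0}]'

```text
clock: 28.6
tcp_pos: [489.4, -269.7, 98.8]
eef_rot: [[0.0, 0.98, -0.197], [-0.0, -0.197, -0.98], [-1.0, 0.0, 0.0]]
contact_force: [-0.1, 0.5, 0.2]
opening: 0.0
```

>>> apply_moves --moves '[{"dx": 0.4, "dy": 2, "dz": 0, "rx": 0, "ry": 0, "rz": 0, "jaw": 0}, {"dx": 0.8, "dy": 4, "dz": 0, "rx": 0, "ry": 0, "rz": 0, "jaw": 0}, {"dx": 0.8, "dy": 4, "dz": 0, "rx": 0, "ry": 0, "rz": 0, "jaw": 0}]'

```text
clock: 28.98
tcp_pos: [489.9, -265.9, 98.3]
eef_rot: [[-0.0, 0.98, -0.198], [0.0, -0.198, -0.98], [-1.0, -0.0, -0.0]]
contact_force: [0.7, 0.2, 1.0]
opening: -0.001
```

>>> apply_moves --moves '[{"dx": 0.4, "dy": 2, "dz": 0, "rx": 0, "ry": 0, "rz": 0, "jaw": 0}, {"dx": 0.6, "dy": 3, "dz": 0, "rx": 0, "ry": 0, "rz": 0, "jaw": 0}, {"dx": 0.6, "dy": 3, "dz": 0, "rx": 0, "ry": 0, "rz": 0, "jaw": 0}]'

```text
clock: 29.35
tcp_pos: [490.2, -264.7, 98.4]
eef_rot: [[-0.0, 0.98, -0.197], [-0.003, -0.197, -0.98], [-1.0, 0.0, 0.003]]
contact_force: [-1.8, -7.5, -3.2]
opening: 0.002
```

>>> apply_moves --moves '[{"dx": 0.4, "dy": 2, "dz": 0, "rx": 0, "ry": 0, "rz": 0, "jaw": 0}, {"dx": 0.4, "dy": 2, "dz": 0, "rx": 0, "ry": 0, "rz": 0, "jaw": 0}, {"dx": 0.4, "dy": 2, "dz": 0, "rx": 0, "ry": 0, "rz": 0, "jaw": 0}]'

```text
clock: 29.72
tcp_pos: [490.3, -264.4, 98.6]
eef_rot: [[-0.0, 0.98, -0.198], [-0.006, -0.198, -0.98], [-1.0, 0.001, 0.006]]
contact_force: [-4.4, -14.2, -4.5]
opening: -0.002
```

>>> apply_moves --moves '[{"dx": 0.3, "dy": 1.5, "dz": 0, "rx": 0, "ry": 0, "rz": 0, "jaw": 0}, {"dx": 0.4, "dy": 2.2, "dz": 0, "rx": 0, "ry": 0, "rz": 0, "jaw": 0}, {"dx": 0.4, "dy": 2.2, "dz": 0, "rx": 0, "ry": 0, "rz": 0, "jaw": 0}, {"dx": 0.4, "dy": 2.2, "dz": 0, "rx": 0, "ry": 0, "rz": 0, "jaw": 0}]'

```text
clock: 30.22
tcp_pos: [490.4, -264.1, 98.9]
eef_rot: [[-0.001, 0.98, -0.197], [-0.009, -0.197, -0.98], [-1.0, 0.001, 0.009]]
contact_force: [-6.5, -22.3, -6.4]
opening: 0.005
```

Solid at 23 N with practically no movement. Backing straight off and checking from above.

>>> apply_moves --moves '[{"dx": -1.2, "dy": -6, "dz": 0, "rx": 0, "ry": 0, "rz": 0, "jaw": 0}, {"dx": -4, "dy": -22, "dz": 0, "rx": 0, "ry": 0, "rz": 0, "jaw": 0}, {"dx": -6, "dy": -30, "dz": 30, "rx": 0, "ry": 0, "rz": 0, "jaw": 0}, {"dx": -6, "dy": -30, "dz": 90, "rx": 0, "ry": 0, "rz": 0, "jaw": 20}, {"dx": -6, "dy": -20, "dz": 150, "rx": 0, "ry": 0, "rz": 0, "jaw": 40}, {"dx": 5, "dy": 35, "dz": 160, "rx": 0, "ry": 0, "rz": 0, "jaw": 45}, {"dx": 17, "dy": 95, "dz": 160, "rx": 0, "ry": 0, "rz": 0, "jaw": 45}, {"dx": 25, "dy": 135, "dz": 160, "rx": 0, "ry": 0, "rz": 0, "jaw": 45}, {"dx": 25, "dy": 135, "dz": 160, "rx": 0, "ry": 0, "rz": 0, "jaw": 45}, {"dx": 25, "dy": 135, "dz": 160, "rx": 0, "ry": 0, "rz": 0, "jaw": 45}]'

```text
clock: 31.48
tcp_pos: [516.4, -124.3, 258.5]
eef_rot: [[-0.0, 0.98, -0.197], [-0.0, -0.197, -0.98], [-1.0, 0.0, 0.0]]
contact_force: [-1.2, 0.1, -0.2]
opening: 0.528
```

Run:
```python
from ov import *
o=ctrl.get_obs();print(o["clock"],o["tcp_pos"],o["contact_force"])
d=read_camera("wrist");C=cam(d,o);np.savez("w23",R=C[0],t=C[1],K=C[2],img=d["img"])
uv=proj(C,cw((0,0,50))).astype(int);l,t=uv[0]-75,max(0,uv[1]-110);save(d,"w23",(l,t,l+150,t+200),3);print(l,t)
d=read_camera("side");save(d,"s23",(230,180,320,280),6)
d=read_camera("scene");save(d,"sc23",None,1.5)
```

```text
31.475 [ 516.40699876 -124.26097402  258.46764576] [-1.15597599  0.12616949 -0.24007732]
174 73
```

View pics/w23.png

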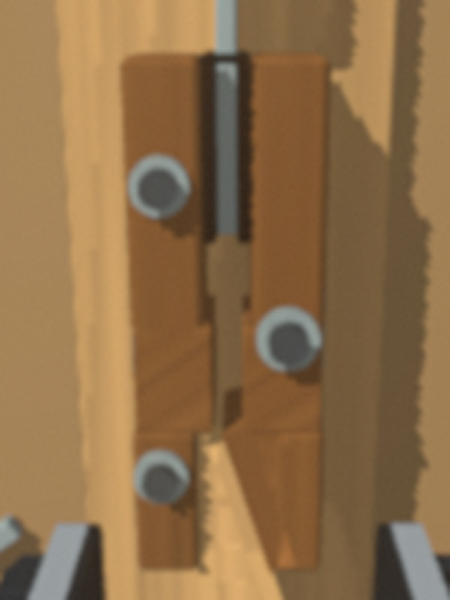

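View pics/s23.png

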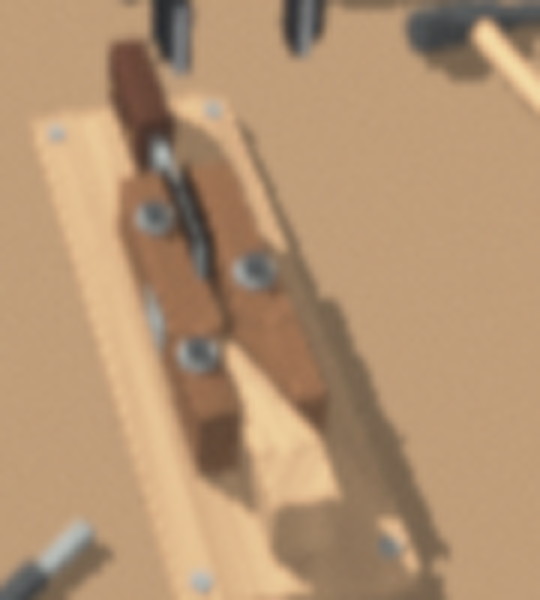

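The line is level with the jaw ends (px v≈57 against 55–58), both leathers touch the blade, and the wedge tip is at the bottom of the gap. The gripper stands clear, so I'm handing in.

Run:
```python
from station import ctrl
print(ctrl.hand_in()); print(ctrl.get_obs()["clock"])
```

```text
the job is handed in; nothing more can be done
None
the job is handed in; nothing more can be done
```

The gauge is clamped by its blade, the wedge is tight in the tail gap, and the job is handed in. The clock read about 31.6 s at hand-in, and no verdict was reported.

- **Gauge:** I took the smaller gauge from the rack's middle notch and slid it between the jaws. Its line first sat about 2.7 mm too far in, so I regrasped the gauge and drew it out.
- **Wedge:** I pushed the pale wedge in to about 24 N, released it, then pressed its butt with closed fingers to about 23 N. It moved only about 0.3 mm as the force rose from 14 to 23 N.
- **Last pictures:** The line is within about 1 mm of the jaw ends and both leathers touch the blade with the jaws parallel. The wedge is upright and about 48 mm in, and the gripper was clear of everything.
- **Not checked:** The grip forces on the blade and jaw can't be read directly; I inferred them from the press test. I took a final overview picture but did not look at it. Nothing I did see showed another tool disturbed.
- **Disagreement:** Position estimates along the clamp differed by 2–4 mm between views before I looked straight down on the jaw ends; I relied on that overhead view.

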